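Crank-clamp a sample carrier in the imaging stage

ROBOT

A 7-joint arm with a two-finger parallel gripper is mounted at the origin on the work surface. World frame = base frame: x ahead of the robot, y to its left, z up, the work surface at z = 0. Lengths are in m, angles in rad, forces in N, time in s.
With the tool pointing down it reaches from about 0.4 to 0.85 m from the base axis. Payload 4.5 kg.
Tool frame: the origin (TCP) lies at the very end of the fingers, on their centre line; the grasp point (between the pads) lies 19 mm behind it (r.pinch_z is the distance from the TCP to the grasp point, in m); x points along the fingers, y is the direction in which the jaws open and shut, and the axes are right-handed (so a half turn about x gives the same grasp; the last joint's range is limited). The gripper opens to 88 mm and grips with 3 to 60 N. Pads are 18 mm wide; open, the fingers measure 123 mm over their backs; the gripper's body (75 mm by 187 mm) begins 45 mm behind the grasp point.
Start: joints at [1.35, 0.689, -0.195, 1.565, 0.157, 0.902, -0.215], TCP at [0.158, -0.605, 0.239] pointing down, gripper open.
Joint ranges: [-3.01, 3.01], [-0.46, 2.08], [-1.47, 1.51], [0.13, 2.56], [-1, 4.14], [0.04, 2.09], [-2.66, 2.66]. Speed limits (rad/s): [2.57, 2.57, 3.14, 3.14, 3.14, 3.14, 3.14].

INTERFACE

Orientations are given as a unit quaternion [x, y, z, w].
In Python, from plant import telemetry, cams, job, r gives the robot as it stands.
- The arm moves only by the tool send_rows, never from a script. Its argument "commands" is one flat list of numbers, 7 for each row, row after row: the shift along the world's x, y, z as a fraction of full scale, then the turn, a rotation vector about the world's x, y, z as a fraction of full scale, then the closure, from 0 (fully open) to 1 (shut). In form: [dx, dy, dz, wx, wy, wz, claw, dx, dy, dz, wx, wy, wz, claw, ...]. A call has 1 to 12 rows; each row shifts and turns the pose as measured when the row begins; what a row does not reach is not made up. Full scale, the value 1, is 250 mm for a shift and 90 degrees for a turn. A row lasts 1/10 s, in which the tool goes at most 50 mm and 8.59 degrees, less where a joint would pass 70% of its speed; a pose out of reach is approached as far as the arm can. A call with a number of a shift or a turn outside -1 to 1 is refused whole. A call with a gripper value outside its range is refused whole. The fingers move at their own pace and stop on an object; "newtons" is the grip in N (left out, the last holds). Time passes only in rows, so rows that do not move let the fingers close. It gives the time, the measured TCP pose, the force and the opening at its end, in the units of the state.
- telemetry.get_state(): the state, without advancing time (a new reading comes with each control period).
- cams.snapshot(name): name is "side" or "top"; returns a dict with "image" (384x512x3 uint8, blue, green, red), "intrinsics" (3x3 intrinsics, pixels), "world_to_cam" (4x4, takes a point from world to camera coordinates). Camera axes: x right, y down, z forward; pixel columns grow to the right and rows downward; lengths in m; the calibration is good to about 2 mm. A picture is of the moment at which its call begins. There is no depth.
- job.finish_job(): hands the job in, once; it reports no verdict.
The state is a dict: "clock": time; "q": joint angles; "qd": joint speeds; "joint_torque": joint torques, N m; "tool_pos": TCP position; "eef_rot": TCP orientation; "contact_force": force on the tool from outside, world axes, zero at the start; "moment": the same for the moment, N m; "opening": opening from 0.0 (shut) to 1.0 (fully open).
Only numpy, scipy, OpenCV 4.12 (cv2) and the standard library are available. Lean on these libraries where they do the work, as an engineer would, in place of code of your own. Each camera call takes 0.05 s, during which the arm holds its last target.

TASK

Lay the orange sample carrier flat in the channel of the imaging stage, between the red sliding jaw and the red end stop. Then take the free-spinning grip of the crank and, without letting go of it, turn the crank clockwise (seen from above) in a steady circle, slower than a turn a second, until the jaw has pushed the carrier up against the stop and you feel the crank stiffen: clamp it firmly but do not overtighten. Then let go, and leave the other things on the bench alone.

Things in the scene. Friction and masses are not known exactly. Their poses are not given: they have to be found in the camera images.
- stage: Crank clamp fixed to the bench: aluminium base plate 100 x 360 x 16 mm, long side along its y (y = -165 to 195 mm). Origin: at bench height on the channel's centre line; z up. Channel floor: the plate's top, 16 mm above the bench; its side walls run y = -10 to 195 mm, 12 mm high, 46 mm apart (x = -23 to +23). At the -y end a black gearbox 80 x 80 mm, top 60 mm up, carries the crank.
- stop_range (a point): Middle of the range of the red end stop (44 mm wide, 34 tall) at the channel's +y end, on the channel floor. The stop's clamping face may be set up to 10 mm to either side of this point along the stage's y (stage y = 112 to 132 mm). The setting is fixed but not measured: find it by feel, or see it.
- jaw: Red sliding jaw, 44 mm wide, 34 tall. Origin: on the channel floor in its clamping face, which looks to stage +y; it starts at stage y -10 to +7 mm. A full clockwise turn moves it 48 mm to +y. Its black pad is sprung, 30 N per mm: clamp with some 15 to 50 N, i.e. about 0.07 to 0.22 rad of crank after the carrier has met the stop; above 60 N the carrier is damaged.
- crank (a joint): Turn of the crank about its upright axis, rad, growing clockwise seen from above; starts at -1.3 to 0.9, the clamp closes at 7.3 to 10. At 0 the arm points to stage -x. It turns stiffly (0.45 N m of friction, about 8 N along the circle at the grip) and stays where it is left. As the clamp closes, the force at the grip rises by 1.4 N per 10 N of clamping force (about 1.5 N per 0.05 rad).
- hub (a point): Point on the crank's axis, 80 mm above the bench, level with the crank's arm.
- carrier: Orange sample carrier: an aluminium block 40 (x) x 56 (y) x 22 mm with an orange square post, 18 x 18 mm and 30 mm tall, upright in the middle of its top (the post's top is 52 mm above the origin). Origin: centre of its underside; z up. 0.13 to 0.25 kg. Its 56 mm side goes along the channel (either way round). It starts flat on the bench.
- carrier_blue: The same carrier with a blue post: a bystander that may stand in either of the two carrier places.
- lens: Bystander: black lens, 52 mm wide, 52 mm tall. Origin: centre of its underside.
- driver: Bystander: screwdriver lying on the bench.
- jar: Bystander: clear jar, 48 mm wide, 60 mm tall.
- parts_bin: Bystander: blue open parts bin 110 x 160 x 45 mm.
- extrusion: Bystander: aluminium bar 20 x 170 x 20 mm lying on the bench.
- target_tile: Bystander: white tile with black dots, 90 x 90 x 6 mm.
- grip: Grip of the crank (origin: centre of its foot): a black upright cylinder 22 mm in diameter and 44 mm tall, spinning freely on its pin, 55 mm from the crank's axis. Its top is 128 mm and its foot 84 mm above the bench; the crank's arm, 18 mm wide, tops out at 82 mm.
Not all that is in view belongs to the job. Leave any green or yellow look-alike of the carrier alone.

How it is judged:
On the way, in this order (a step that is already met when the one before it is completed fails the run):
1. the orange carrier lies flat and released in the channel between jaw and stop (x of carrier in the frame of stage between -0.006 and 0.006 m and z of carrier in the frame of stage between 0.012 and 0.02 m and angle between carrier's own z axis and vertical below 0.1 rad and angle between the y axis of carrier and the y axis of stage, either way round below 0.15 rad and contact force between the fingers and carrier below 0.1 N and y of carrier in the frame of stage between 0.02 and 0.11 m), for 0.2 s.
2. the crank has been turned past 6 rad by its held grip (value of joint crank above 6 rad and contact force between the fingers and grip above 0.5 N), for 0.1 s.
3. the jaw presses the carrier with more than 10 N (contact force between jaw and carrier above 10 N), for 0.2 s.
At the end, for the whole second after the job is handed in: The orange carrier lies flat in the channel (within 6 mm of its centre line, within 0.15 rad of its direction, underside within 4 mm of its floor), clamped against the stop by the jaw with 8 to 60 N, everything at rest and the grip released (x of carrier in the frame of stage between -0.006 and 0.006 m and z of carrier in the frame of stage between 0.012 and 0.02 m and angle between carrier's own z axis and vertical below 0.1 rad and angle between the y axis of carrier and the y axis of stage, either way round below 0.15 rad and contact force between the fingers and carrier below 0.1 N and contact force between the fingers and grip below 0.1 N and contact force between jaw and carrier between 8 and 60 N and velocity of joint crank between -0.1 and 0.1 rad/s and linear speed of carrier below 0.01 m/s); the robot touches nothing.
It fails at once if the jaw squeezes the carrier with more than 60 N (contact force between jaw and carrier above 60 N).
It fails at once if the grip is let go before the crank has been turned nearly all the way (between 1.6 and 6.5 rad) (value of joint crank between 1.6 and 6.5 rad and contact force between the fingers and grip below 0.05 N).
It fails at once if the crank spins faster than a turn a second (velocity of joint crank above 6.3 rad/s or velocity of joint crank below -6.3 rad/s).
It fails at once if another thing on the bench is moved more than 20 mm (distance of any of carrier_blue, lens, driver, jar, parts_bin, extrusion, target_tile from where it was at the start of the episode above 0.02 m).
It also fails if it takes over 72 s, if anything falls off the work surface, if the arm or the gripper's body presses on something with over 40 N, if the wrist force passes 120 N, or if a joint passes its speed limit or range.

## Working session

There is one attempt and no reset: what is moved stays moved. The work goes in short steps, Python scripts to look and compute and a tool call to move; the robot and the scene stay as the last step left them, time stands still between calls to the robot, and variables do not carry over. Pictures are saved under pics/ and viewed, and the job is handed in when it is done.

Besides the shell and the picture viewer there is one more tool, called after ">>>" in YAML: its name, and indented under it one key for each argument. send_rows: Moves the arm, as the interface text tells. Its arguments: {"type":"object","properties":{"commands":{"type":"array"},"newtons":{"type":"number"}},"required":["commands"]}

```bash
ls; mkdir -p pics
python3 - <<'E'
from plant import telemetry,cams,job,r
import cv2,numpy as np
s=telemetry.get_state();print({k:np.round(v,3).tolist() for k,v in s.items()})
print(r.pinch_z)
np.set_printoptions(suppress=True,precision=4)
for n in("side","top"):
    c=cams.snapshot(n);cv2.imwrite(f"pics/{n}0.png",cv2.resize(c["image"],(800,600),interpolation=cv2.INTER_CUBIC))
    print(n,c["intrinsics"],c["world_to_cam"])
E
```

```text
pics
{'clock': 0.0, 'q': [1.35, 0.69, -0.195, 1.566, 0.157, 0.902, -0.215], 'qd': [-0.0, -0.0, 0.0, 0.0, 0.001, 0.001, 0.001], 'joint_torque': [-0.001, -52.757, -1.267, -15.343, -0.053, 0.007, 0.0], 'tool_pos': [0.157, -0.604, 0.238], 'eef_rot': [-0.701, -0.091, 0.702, -0.089], 'contact_force': [0.069, -0.258, 0.296], 'moment': [0.052, -0.056, -0.026], 'opening': 0.999}
0.0187
side [[393.8266   0.     251.4386]
 [  0.     393.8266 193.3051]
 [  0.       0.       1.    ]] [[-0.7048 -0.7094 -0.0065  0.443 ]
 [-0.4944  0.4977 -0.7127  0.3697]
 [ 0.5088 -0.499  -0.7015  0.9037]
 [ 0.      0.      0.      1.    ]]
top [[395.1528   0.     256.6346]
 [  0.     395.1528 198.452 ]
 [  0.       0.       1.    ]] [[-0.0044 -1.     -0.0018 -0.0074]
 [-0.995   0.0046 -0.0993  0.6398]
 [ 0.0993  0.0013 -0.9951  1.3438]
 [ 0.      0.      0.      1.    ]]
```

View pics/side0.png

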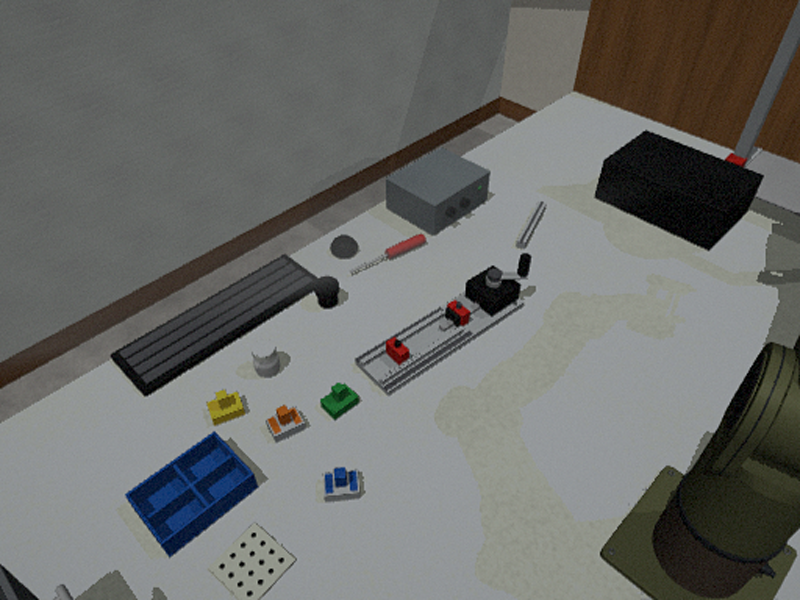

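View pics/top0.png

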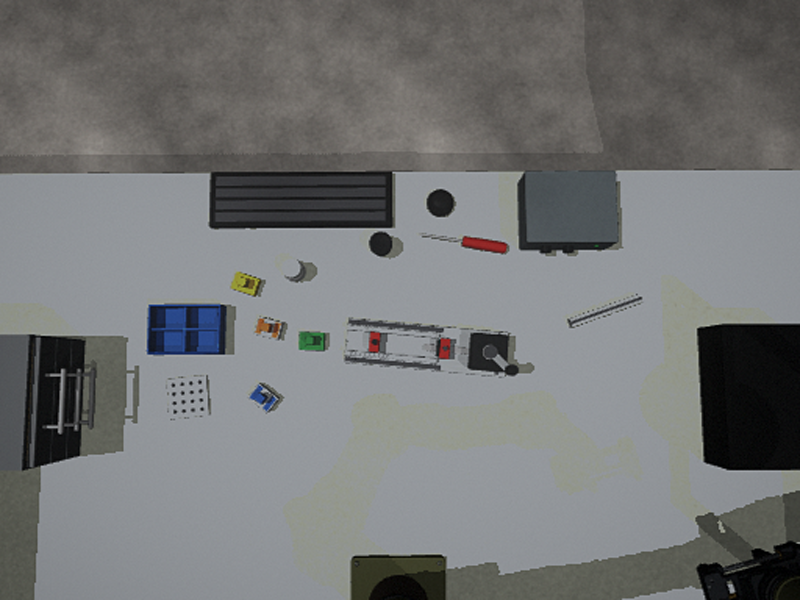

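```bash
cat > h.py <<'E'
from plant import telemetry,cams,job,r
import cv2,numpy as np
np.set_printoptions(suppress=True,precision=4)
def snap(n): return cams.snapshot(n)
def ray(c,u,v):
    K=c["intrinsics"];T=c["world_to_cam"];R=T[:3,:3];t=T[:3,3]
    d=R.T@np.linalg.solve(K,[u,v,1.]);return -R.T@t,d/np.linalg.norm(d)
def plane(c,u,v,z):
    o,d=ray(c,u,v);return o+d*(z-o[2])/d[2]
def tri(c1,p1,c2,p2):
    o1,d1=ray(c1,*p1);o2,d2=ray(c2,*p2)
    A=np.stack([d1,-d2],1);s,_,_,_=np.linalg.lstsq(A,o2-o1,rcond=None)
    a=o1+d1*s[0];b=o2+d2*s[1];return (a+b)/2,np.linalg.norm(a-b)
def proj(c,P):
    T=c["world_to_cam"];p=T[:3,:3]@np.asarray(P)+T[:3,3];p=c["intrinsics"]@p;return p[:2]/p[2]
def crop(c,x0,y0,x1,y1,k,f):
    cv2.imwrite(f,cv2.resize(c["image"][y0:y1,x0:x1],None,fx=k,fy=k,interpolation=cv2.INTER_NEAREST))
def mask(c,lo,hi,box=None):
    h=cv2.cvtColor(c["image"],cv2.COLOR_BGR2HSV);m=cv2.inRange(h,np.array(lo),np.array(hi))
    if box:
        z=np.zeros_like(m);x0,y0,x1,y1=box;z[y0:y1,x0:x1]=m[y0:y1,x0:x1];m=z
    return m
def blobs(m,amin=5):
    n,l,s,ce=cv2.connectedComponentsWithStats(m)
    return [(ce[i].round(2).tolist(),s[i].tolist()) for i in range(1,n) if s[i][4]>=amin]
E
python3 - <<'E'
from h import *
t=snap("top");s=snap("side")
crop(t,140,190,350,260,3.8,"pics/t1.png")
crop(s,120,150,350,330,3.3,"pics/s1.png")
for n,c in(("top",t),("side",s)):
    print(n,"orange",blobs(mask(c,(5,120,80),(18,255,255)),3)); print("red",blobs(mask(c,(0,150,80),(4,255,255)),3))
E
```

```text
top orange [([167.4, 208.44], [163, 204, 10, 9, 55]), ([176.3, 210.9], [174, 207, 6, 9, 30])]
red [([309.73, 156.21], [296, 152, 28, 10, 170]), ([239.04, 218.36], [236, 213, 7, 12, 53]), ([284.1, 222.63], [281, 217, 7, 13, 63])]
side orange [([399.25, 67.5], [399, 66, 2, 4, 4]), ([183.68, 265.32], [177, 260, 16, 12, 111]), ([175.21, 271.7], [172, 267, 8, 10, 43])]
red [([470.78, 101.8], [465, 98, 13, 8, 49]), ([263.54, 153.0], [254, 150, 17, 8, 39]), ([293.08, 197.55], [286, 192, 15, 13, 62]), ([252.98, 223.58], [247, 216, 15, 17, 102])]
```

View pics/t1.png

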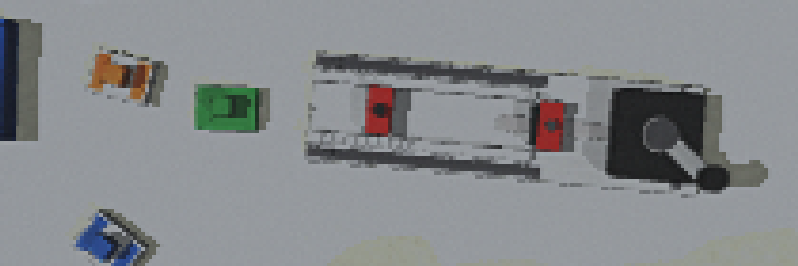

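View pics/s1.png

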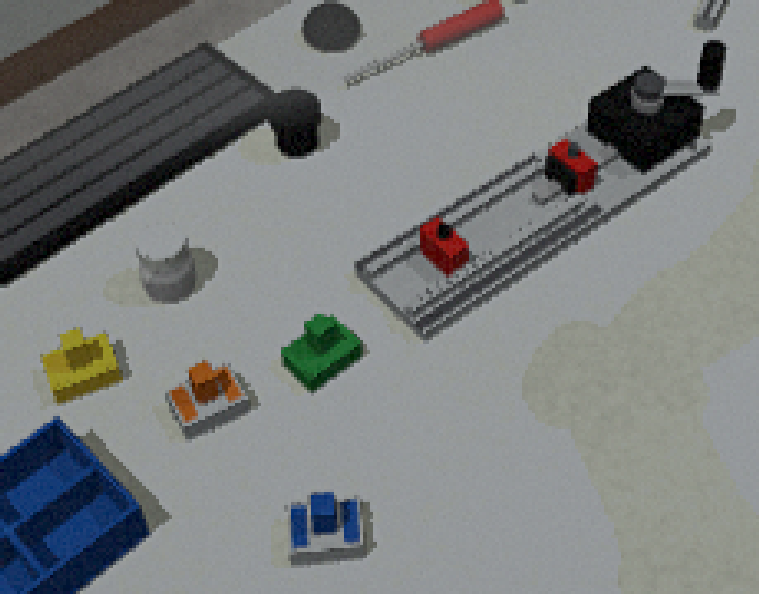

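Run:
```python
from h import *
t=snap("top");s=snap("side")
a=cv2.resize(t["image"][196:226,155:195],None,fx=10,fy=10,interpolation=cv2.INTER_NEAREST)
b=cv2.resize(s["image"][253:283,165:205],None,fx=10,fy=10,interpolation=cv2.INTER_NEAREST)
cv2.imwrite("pics/or.png",np.hstack([a,b]))
a=cv2.resize(t["image"][210:250,215:335],None,fx=6.6,fy=6.6,interpolation=cv2.INTER_NEAREST)
cv2.imwrite("pics/st.png",a)
a=cv2.resize(s["image"][155:255,225:345],None,fx=6,fy=6,interpolation=cv2.INTER_NEAREST)
cv2.imwrite("pics/ss.png",a)
```

```text
(no output)
```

View pics/or.png

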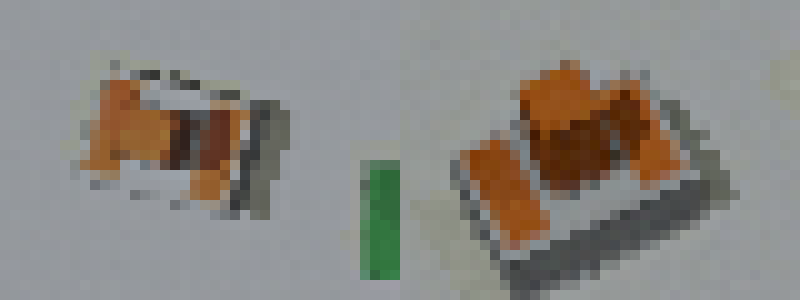

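View pics/st.png

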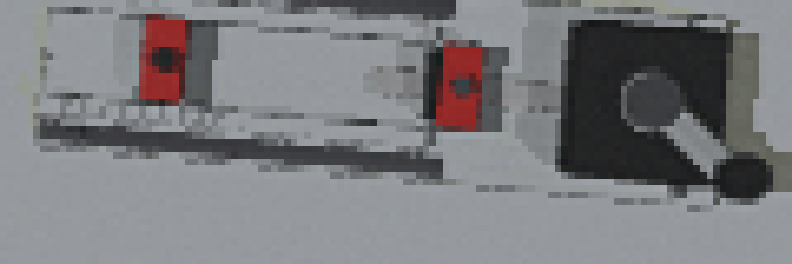

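View pics/ss.png

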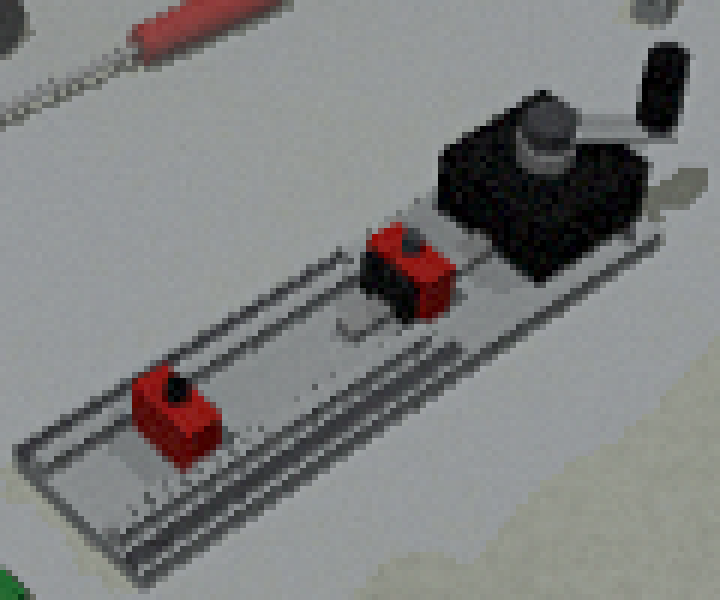

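Run:
```python
from h import *
t=snap("top");s=snap("side")
print("cam centres",ray(t,0,0)[0],ray(s,0,0)[0])
st=plane(t,239.04,218.36,.05);jw=plane(t,284.1,222.63,.05);print("stop,jaw top",st,jw,np.arctan2(-(st-jw)[0],(st-jw)[1]))
# triangulate with hand picks
T=lambda x,y:(215+x/6.6,210+y/6.6); S=lambda x,y:(225+x/6,155+y/6)
print("hubtop",tri(t,T(652,100),s,S(549,112)))
print("griptop",tri(t,T(745,178),s,S(672,50)))
print("stop knob",tri(t,T(167,58),s,S(180,386)),"jaw knob",tri(t,T(462,85),s,S(413,240)))
# dark wall edge lines by fit in top image
g=cv2.cvtColor(t["image"],cv2.COLOR_BGR2GRAY)
for n,b in(("low",(222,225,281,240)),("up",(222,203,281,214))):
    x0,y0,x1,y1=b;pts=[]
    for u in range(x0,x1):
        col=g[y0:y1,u].astype(float);w=np.clip(100-col,0,None)
        if w.sum()>20: pts.append((u,y0+(w*np.arange(y1-y0)).sum()/w.sum()))
    pts=np.array(pts);P=np.array([plane(t,u,v,.022) for u,v in pts]);l=cv2.fitLine(P[:,:2].astype(np.float32),cv2.DIST_HUBER,0,.001,.001).ravel()
    print(n,len(P),l, "yaw",np.arctan(-l[0]/l[1]))
# post top of orange: triangulate
O=lambda x,y:(155+x/10,196+y/10);Q=lambda x,y:(165+(x-400)/10,253+y/10)
print("post",tri(t,O(148,133),s,Q(561,93)))
for q in((465,145),(640,80),(715,178),(515,262)):print("top corner side",plane(s,*Q(*q),.022))
for q in((115,62),(245,100),(80,172),(238,208)):print("top corner top",plane(t,*O(*q),.022))
```

```text
cam centres [ 0.5032 -0.0121  1.4007] [0.0352 0.5813 0.9003]
stop,jaw top [0.5699 0.0501 0.05  ] [ 0.5546 -0.1037  0.05  ] -0.0989481455876673
hubtop (array([ 0.544 , -0.1999,  0.0871]), np.float64(0.0010025555808698184))
griptop (array([ 0.5038, -0.2388,  0.1295]), np.float64(0.003158051076031369))
stop knob (array([0.5681, 0.0456, 0.0514]), np.float64(0.000544111621642231)) jaw knob (array([ 0.5531, -0.1069,  0.0532]), np.float64(0.0011939510745756809))
low 59 [0.0938 0.9956 0.5245 0.0147] yaw -0.09392233
up 58 [0.0835 0.9965 0.6075 0.0187] yaw -0.08360691
post (array([0.6016, 0.2873, 0.0483]), np.float64(0.0013749848679520298))
top corner side [0.6233 0.3063 0.022 ]
top corner side [0.6068 0.26   0.022 ]
top corner side [0.5678 0.2657 0.022 ]
top corner side [0.5844 0.319  0.022 ]
top corner top [0.629  0.3057 0.022 ]
top corner top [0.6155 0.2599 0.022 ]
top corner top [0.5905 0.3172 0.022 ]
top corner top [0.5776 0.2618 0.022 ]
```

```bash
cat >> h.py <<'E'
from scipy.spatial.transform import Rotation as Ro
def tgt_rot(a):  # opening along world angle a
    x=np.array([0,0,-1.]);y=np.array([np.cos(a),np.sin(a),0]);return Ro.from_matrix(np.stack([x,y,np.cross(x,y)],1))
def todo(pos,a):
    s=telemetry.get_state();R=Ro.from_quat(s["eef_rot"])
    best=min((tgt_rot(a),tgt_rot(a+np.pi)),key=lambda q:(q*R.inv()).magnitude())
    print("t",round(s["clock"],2),"pos",s["tool_pos"],"q7",np.round(s["q"][6],2),"open",round(s["opening"],3),"F",np.round(s["contact_force"],1))
    print("d mm",(np.array(pos)-s["tool_pos"])*1000,"frac",(np.array(pos)-s["tool_pos"])/.25,"rotfrac",(best*R.inv()).as_rotvec()/(np.pi/2))
    y=R.as_matrix()[:,1];print("tool y",y,"ang",np.arctan2(y[1],y[0]))
E
python3 - <<'E'
from h import *
todo([.602,.287,.15],-.28)
t=snap("top");s=snap("side")
# refine carrier yaw: stripe pixels of side image (left stripe)
for c,b,n in((s,(170,264,181,280),"side L stripe"),):
    m=mask(c,(5,120,80),(18,255,255),b);v,u=np.nonzero(m);P=np.array([plane(c,a,d,.022)[:2] for a,d in zip(u,v)],np.float32)
    print(n,len(P),P.mean(0),cv2.minAreaRect(P))
E
```

```text
t 0.4 pos [ 0.1575 -0.6048  0.2386] q7 -0.22 open 1.001 F [ 0.1 -0.4 -0.5]
d mm [444.4881 891.7609 -88.6115] frac [ 1.778   3.567  -0.3544] rotfrac [-0.0001 -0.0001  0.6595]
tool y [ 0.2521 -0.9677 -0.0002] ang -1.31598039774126
side L stripe 61 [0.6067 0.3026] ((0.6080194115638733, 0.30289775133132935), (0.021198837086558342, 0.03831944987177849), 52.5605354309082)
```

>>> send_rows:
  commands: [0.17,0.1,0,0,0,0.06,0.5,0.17,0.1,0,0,0,0.06,0.5,0.17,0.1,0,0,0,0.06,0.5,0.17,0.1,0,0,0,0.06,0.5,0.17,0.1,0,0,0,0.06,0.5,0.17,0.1,0,0,0,0.06,0.5,0.17,0.1,0,0,0,0.06,0.5,0.17,0.1,0,0,0,0.06,0.5,0.05,0.19,0,0,0,0.05,0.5,0.05,0.19,0,0,0,0.05,0.5,0.05,0.19,0,0,0,0.05,0.5,0.05,0.19,0,0,0,0.05,0.5]
  newtons: 25

```text
clock: 1.7
tool_pos: [0.5499, -0.2136, 0.2393]
eef_rot: [0.554, 0.435, -0.553, 0.445]
contact_force: [1.1, -0.4, -0.6]
opening: 0.501
```

```bash
python3 -c "
from h import *
todo([.602,.287,.15],-.28)"
```

```text
t 1.7 pos [ 0.5499 -0.2136  0.2393] q7 -0.28 open 0.501 F [ 1.1 -0.4 -0.6]
d mm [ 52.1228 500.5598 -89.3346] frac [ 0.2085  2.0022 -0.3573] rotfrac [ 0.0069  0.006  -0.0336]
tool y [ 0.9742 -0.2252  0.0119] ang -0.22717393874001163
```

>>> send_rows:
  commands: [0.02,0.19,0,0,0,0,0.5,0.02,0.19,0,0,0,0,0.5,0.02,0.19,0,0,0,0,0.5,0.02,0.19,0,0,0,0,0.5,0.02,0.19,0,0,0,0,0.5,0.02,0.19,0,0,0,0,0.5,0.02,0.19,0,0,0,0,0.5,0.02,0.19,0,0,0,0,0.5,0.02,0.19,0,0,0,0,0.5,0.02,0.19,-0.05,0,0,0,0.5,0,0.1,-0.1,0,0,0,0.5]

```text
clock: 2.8
tool_pos: [0.6029, 0.3115, 0.2067]
eef_rot: [0.558, 0.435, -0.547, 0.447]
contact_force: [0.8, -0.6, -0.1]
opening: 0.497
```

```bash
python3 -c "
from h import *
todo([.602,.287,.12],-.28)"
```

```text
t 2.8 pos [0.6029 0.3115 0.2067] q7 -1.06 open 0.497 F [ 0.8 -0.6 -0.1]
d mm [ -0.9074 -24.4779 -86.7226] frac [-0.0036 -0.0979 -0.3469] rotfrac [ 0.0025  0.0143 -0.0357]
tool y [ 0.9748 -0.222   0.0228] ang -0.2239002685516246
```

>>> send_rows:
  commands: [0,-0.1,-0.1,0,0.01,-0.04,0.5,0,0,-0.18,0,0,0,0.5,0,0,0,0,0,0,0.5,0,0,0,0,0,0,0.5]

```text
clock: 3.2
tool_pos: [0.5998, 0.2948, 0.1331]
eef_rot: [0.565, 0.425, -0.563, 0.427]
contact_force: [0.3, 0.7, 1.3]
opening: 0.502
```

Run:
```python
from h import *
todo([.602,.287,.025],-.28)
t=snap("top");s=snap("side")
a=cv2.resize(t["image"][186:236,140:200],None,fx=6.6,fy=6.6,interpolation=cv2.INTER_NEAREST)
b=cv2.resize(s["image"][235:285,155:215],None,fx=6.6,fy=6.6,interpolation=cv2.INTER_NEAREST)
cv2.imwrite("pics/or2.png",np.hstack([a,b]))
p=telemetry.get_state()["tool_pos"];print("tcp px in crops",(proj(t,p)-[140,186])*6.6,(proj(s,p)-[155,235])*6.6+[396,0])
```

```text
t 3.2 pos [0.5998 0.2948 0.1331] q7 -1.11 open 0.502 F [0.3 0.7 1.3]
d mm [   2.1543   -7.8313 -108.071 ] frac [ 0.0086 -0.0313 -0.4323] rotfrac [-0.      0.0023 -0.0013]
tool y [ 0.9616 -0.2744  0.0034] ang -0.2779385445979483
tcp px in crops [143.0513 146.6086] [522.9944  60.5537]
```

View pics/or2.png

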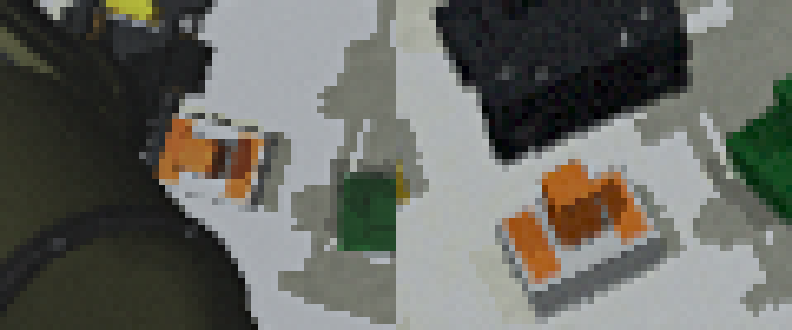

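>>> send_rows:
  commands: [0.01,-0.03,-0.1,0,0,0,0.5,0,0,-0.1,0,0,0,0.5,0,0,0,0,0,0,0.5,0,0,0,0,0,0,0.5]

```text
clock: 3.7
tool_pos: [0.608, 0.2903, 0.0929]
eef_rot: [0.572, 0.424, -0.558, 0.427]
contact_force: [0.4, -0.3, 0.6]
opening: 0.5
```

Run:
```python
from h import *
todo([.602,.287,.025],-.28)
t=snap("top");s=snap("side")
a=cv2.resize(t["image"][186:236,140:200],None,fx=6.6,fy=6.6,interpolation=cv2.INTER_NEAREST)
b=cv2.resize(s["image"][235:285,155:215],None,fx=6.6,fy=6.6,interpolation=cv2.INTER_NEAREST)
cv2.imwrite("pics/or3.png",np.hstack([a,b]))
p=telemetry.get_state()["tool_pos"];print("tcp px in crops",(proj(t,p)-[140,186])*6.6,(proj(s,p)-[155,235])*6.6+[396,0])
```

```text
t 3.7 pos [0.608  0.2903 0.0929] q7 -1.12 open 0.5 F [ 0.4 -0.3  0.6]
d mm [ -6.0247  -3.2838 -67.8898] frac [-0.0241 -0.0131 -0.2716] rotfrac [-0.0058  0.0116 -0.0005]
tool y [ 0.9611 -0.2757  0.015 ] ang -0.2793933893266629
tcp px in crops [171.959  136.2014] [534.7814 107.5467]
```

View pics/or3.png

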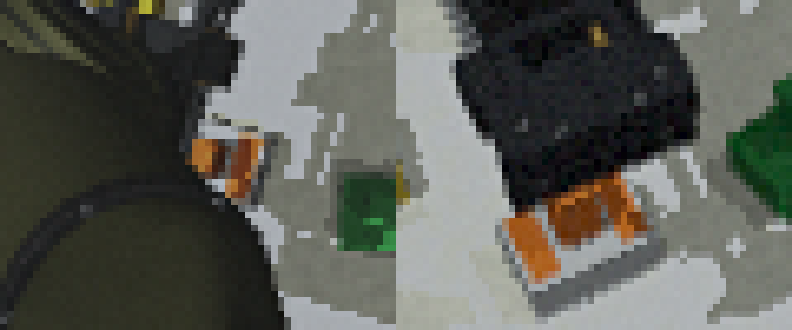

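>>> send_rows:
  commands: [-0.02,-0.01,-0.06,0,0.01,0,0.5,0,0,-0.08,0,0,0,0.5,0,0,0,0,0,0,0.5]

```text
clock: 4.1
tool_pos: [0.6038, 0.2888, 0.0595]
eef_rot: [0.569, 0.428, -0.561, 0.423]
contact_force: [-1.0, 0.2, -0.2]
opening: 0.502
```

Run:
```python
from h import *
for i in range(3): todo([.602,.287,.025],-.28)
snap("top"); todo([.602,.287,.025],-.28)
```

```text
t 4.1 pos [0.6038 0.2888 0.0595] q7 -1.13 open 0.502 F [-1.   0.2 -0.2]
d mm [ -1.7513  -1.8122 -34.4743] frac [-0.007  -0.0072 -0.1379] rotfrac [-0.0077  0.0033 -0.0006]
tool y [ 0.9613 -0.2755  0.0017] ang -0.27911193503074777
t 4.1 pos [0.6038 0.2888 0.0595] q7 -1.13 open 0.502 F [-1.   0.2 -0.2]
d mm [ -1.7513  -1.8122 -34.4743] frac [-0.007  -0.0072 -0.1379] rotfrac [-0.0077  0.0033 -0.0006]
tool y [ 0.9613 -0.2755  0.0017] ang -0.27911193503074777
t 4.1 pos [0.6038 0.2888 0.0595] q7 -1.13 open 0.502 F [-1.   0.2 -0.2]
d mm [ -1.7513  -1.8122 -34.4743] frac [-0.007  -0.0072 -0.1379] rotfrac [-0.0077  0.0033 -0.0006]
tool y [ 0.9613 -0.2755  0.0017] ang -0.27911193503074777
t 4.15 pos [0.6046 0.2893 0.0608] q7 -1.13 open 0.5 F [-0.3 -1.2  0.7]
d mm [ -2.64    -2.2625 -35.7777] frac [-0.0106 -0.009  -0.1431] rotfrac [-0.0083  0.0045 -0.0004]
tool y [ 0.9612 -0.2757  0.0032] ang -0.2793251859105117
```

>>> send_rows:
  commands: [-0.01,-0.01,-0.07,-0.006,0.004,0,0.5,0,0,-0.07,0,0,0,0.5,0,0,0,0,0,0,0.5]

```text
clock: 4.45
tool_pos: [0.6025, 0.2869, 0.0244]
eef_rot: [0.566, 0.426, -0.563, 0.425]
contact_force: [-0.2, -0.2, 0.1]
opening: 0.505
```

Run:
```python
from h import *
s=snap("side"); todo([.602,.287,.025],-.28)
b=cv2.resize(s["image"][235:285,155:215],None,fx=9,fy=9,interpolation=cv2.INTER_NEAREST)
cv2.imwrite("pics/or4.png",b)
```

```text
t 4.5 pos [0.6031 0.2873 0.0254] q7 -1.15 open 0.502 F [-0.2 -0.3 -0.2]
d mm [-1.0579 -0.3027 -0.4316] frac [-0.0042 -0.0012 -0.0017] rotfrac [-0.0031  0.0018 -0.0003]
tool y [ 0.9612 -0.276   0.0014] ang -0.27959259587088275
```

View pics/or4.png

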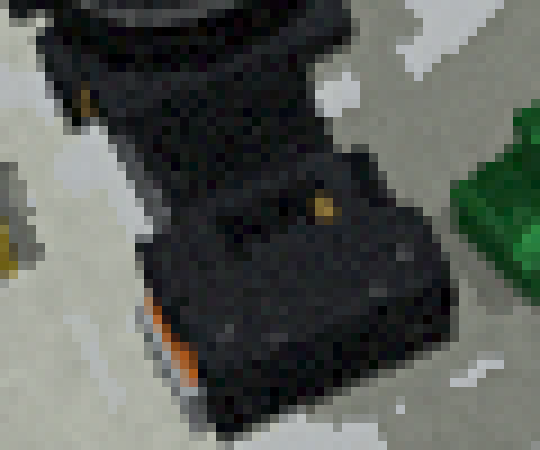

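Fingers straddle the post (no contact force). Close.

>>> send_rows:
  commands: [0,0,0,0,0,0,1,0,0,0,0,0,0,1,0,0,0,0,0,0,1,0,0,0,0,0,0,1,0,0,0,0,0,0,1]
  newtons: 30

```text
clock: 5.0
tool_pos: [0.6035, 0.2879, 0.0264]
eef_rot: [0.567, 0.426, -0.562, 0.425]
contact_force: [0.4, -0.3, -2.5]
opening: 0.203
```

Run:
```python
from h import *
snap("top"); todo([.602,.287,.025],-.28)
```

```text
t 5.05 pos [0.6035 0.2879 0.0264] q7 -1.15 open 0.202 F [ 0.2  0.7 -1.6]
d mm [-1.519  -0.8837 -1.3521] frac [-0.0061 -0.0035 -0.0054] rotfrac [-0.0037  0.0026 -0.0003]
tool y [ 0.9612 -0.2759  0.0023] ang -0.2795297399410402
```

>>> send_rows:
  commands: [0,0,0.1,0,0,0,1,0,0,0.18,0,0,0,1,0,-0.04,0.18,0,0,0,1,-0.02,-0.14,0.04,0,0,0.03,1,-0.02,-0.16,0,0,0,0.03,1,-0.02,-0.16,0,0,0,0.03,1,-0.02,-0.16,0,0,0,0.03,1,-0.02,-0.16,0,0,0,0,1,-0.02,-0.16,0,0,0,0,1,-0.02,-0.14,0,0,0,0,1,0,0,0,0,0,0,1,0,0,0,0,0,0,1]

```text
clock: 6.25
tool_pos: [0.562, -0.0029, 0.1552]
eef_rot: [0.521, 0.48, -0.519, 0.479]
contact_force: [1.1, -0.1, -2.3]
opening: 0.205
```

Run:
```python
from h import *
t=snap("top");s=snap("side"); todo([.562,-.02,.043],-.096)
cv2.imwrite("pics/c1.png",cv2.resize(np.hstack([t["image"][190:260,200:330],s["image"][130:260,220:340][:70]*0+0]) if 0 else t["image"][190:260,200:330],None,fx=6,fy=6,interpolation=cv2.INTER_NEAREST))
cv2.imwrite("pics/c2.png",cv2.resize(s["image"][150:260,215:345],None,fx=5,fy=5,interpolation=cv2.INTER_NEAREST))
```

```text
t 6.35 pos [ 0.562  -0.0025  0.1551] q7 -0.62 open 0.204 F [-0.  -0.7 -2. ]
d mm [   0.0334  -17.4903 -112.0561] frac [ 0.0001 -0.07   -0.4482] rotfrac [-0.0018  0.0004 -0.0101]
tool y [ 0.9968 -0.0801  0.0004] ang -0.0801687143316896
```

View pics/c1.png

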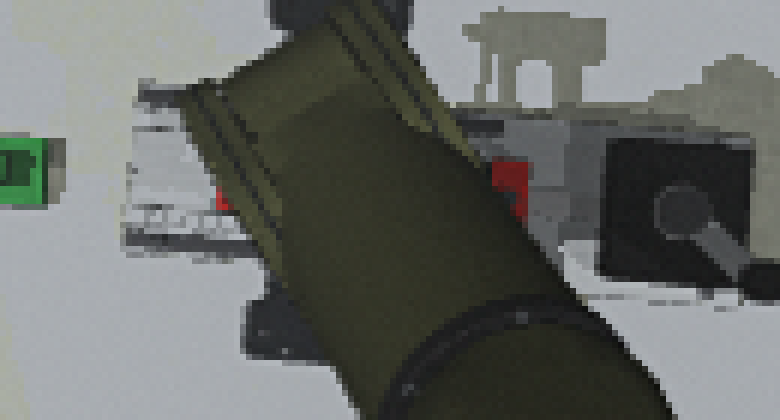

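View pics/c2.png

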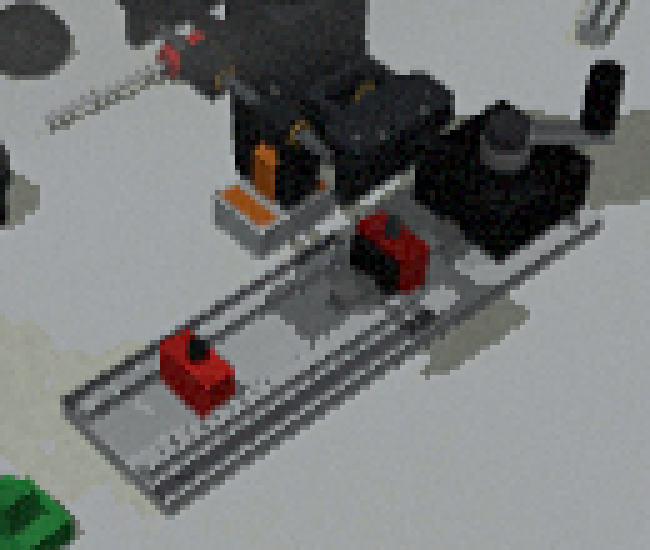

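>>> send_rows:
  commands: [0,-0.07,-0.1,0,0,-0.01,1,0,0,-0.16,0,0,0,1,0,0,-0.09,0,0,0,1,0,0,0,0,0,0,1,0,0,0,0,0,0,1]

```text
clock: 6.85
tool_pos: [0.5659, -0.0104, 0.0671]
eef_rot: [0.525, 0.479, -0.516, 0.478]
contact_force: [0.7, 0.3, -2.9]
opening: 0.198
```

Run:
```python
from h import *
s=snap("side"); todo([.562,-.02,.062],-.096)
cv2.imwrite("pics/d2.png",cv2.resize(s["image"][170:260,215:315],None,fx=6.6,fy=6.6,interpolation=cv2.INTER_NEAREST))
a=-.096;p=telemetry.get_state()["tool_pos"]
for z,n in((.028,"walltop"),(.016,"floor")):
  for x in(-.023,.023):
    for y in(-.03,.03):
      w=np.array([.562+np.cos(a)*x-np.sin(a)*y,-.02+np.sin(a)*x+np.cos(a)*y,z]);print(n,x,y,(proj(s,w)-[215,170])*6.6)
```

```text
t 6.9 pos [ 0.566  -0.0103  0.0673] q7 -0.69 open 0.199 F [ 0.8  0.3 -2.7]
d mm [-3.9514 -9.6991 -5.3351] frac [-0.0158 -0.0388 -0.0213] rotfrac [-0.0061  0.0057 -0.0074]
tool y [ 0.9964 -0.0844  0.0081] ang -0.0844770522149911
walltop -0.023 -0.03 [457.8856 287.9325]
walltop -0.023 0.03 [358.3686 351.6156]
walltop 0.023 -0.03 [390.4885 231.5847]
walltop 0.023 0.03 [291.5871 292.6065]
floor -0.023 -0.03 [456.5175 305.6772]
floor -0.023 0.03 [357.6897 369.3094]
floor 0.023 -0.03 [389.6162 249.3474]
floor 0.023 0.03 [291.3961 310.3387]
```

View pics/d2.png

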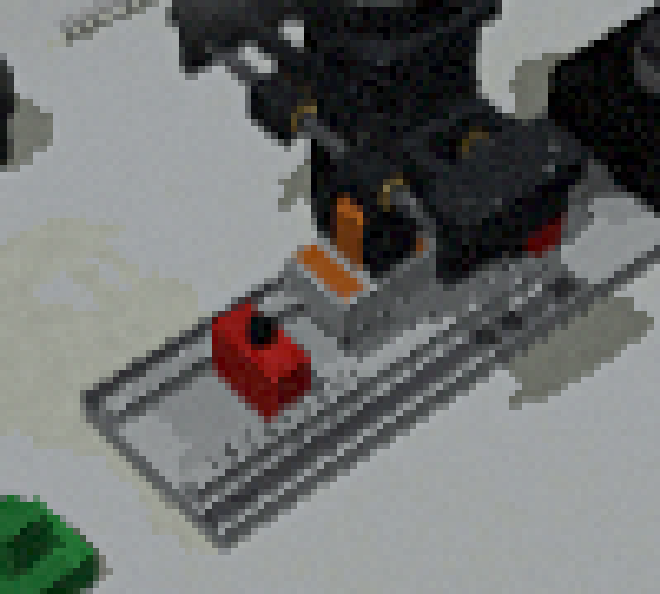

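Run:
```python
from h import *
s=snap("side")
k=10;x0,y0=225,200
im=cv2.resize(s["image"][y0:y0+55,x0:x0+75],None,fx=k,fy=k,interpolation=cv2.INTER_NEAREST)
im=cv2.convertScaleAbs(im,alpha=1.3)
cv2.imwrite("pics/e1.png",im)
a=-.096
for col,x,z in(((0,255,0),-.023,.028),((0,255,255),-.023,.016),((255,255,0),.023,.028),((255,0,255),.023,.016),((0,128,255),-.05,.016)):
    L=[]
    for y in(-.01,.2139):
        w=np.array([.562+np.cos(a)*x-np.sin(a)*(y-.067),-.02+np.sin(a)*x+np.cos(a)*(y-.067),z]);L.append(tuple(int(v) for v in (proj(s,w)-[x0-.5,y0-.5])*k))
    cv2.line(im,*L,col,1)
cv2.imwrite("pics/e2.png",im)
```

```text
(no output)
```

View pics/e1.png

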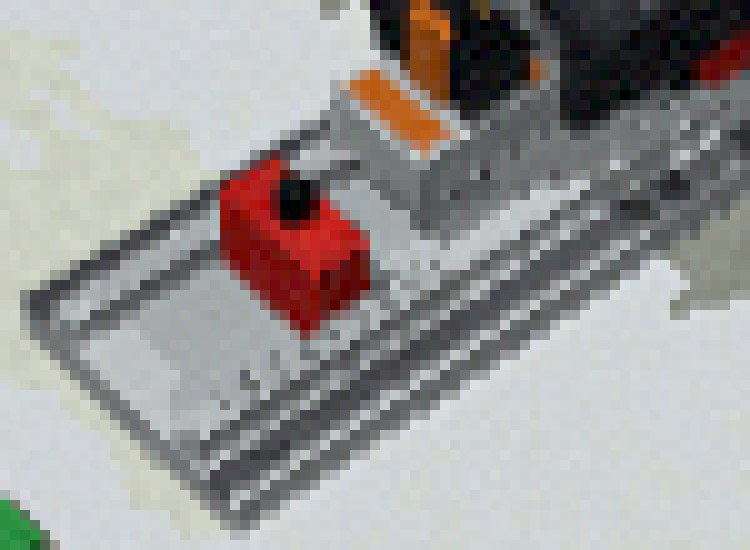

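View pics/e2.png

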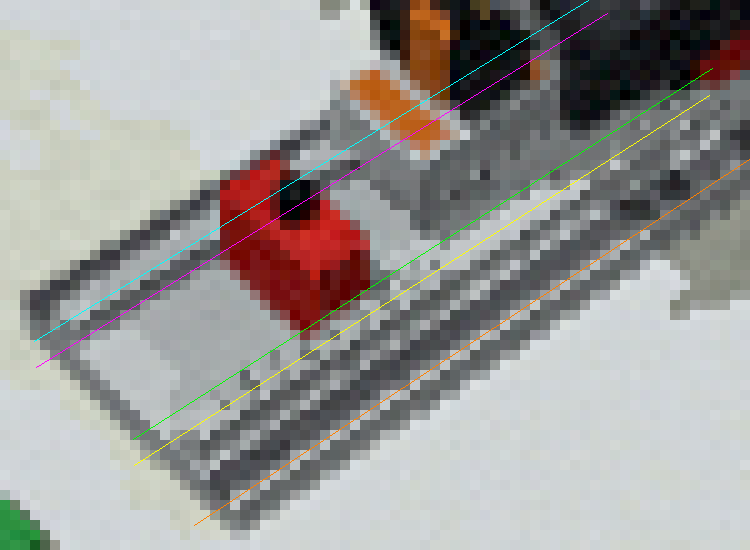

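Run:
```python
from h import *
s=snap("side");t=snap("top")
g=cv2.GaussianBlur(cv2.cvtColor(s["image"],cv2.COLOR_BGR2GRAY),(1,1),0).astype(float)
a=-.096;C=np.array([.562,-.02]);xs=np.array([np.cos(a),np.sin(a)]);ys=np.array([-np.sin(a),np.cos(a)])
# average intensity in stage coordinates over stage y in given range, z plane
def prof(c,z,ya,yb):
    gg=cv2.cvtColor(c["image"],cv2.COLOR_BGR2GRAY).astype(np.float32)
    X=np.arange(-.075,.076,.0025);out=[]
    for x in X:
        uv=np.array([proj(c,[*(C+xs*x+ys*(y-.067)),z]) for y in np.linspace(ya,yb,40)],np.float32)
        out.append(cv2.remap(gg,uv[:,0].reshape(-1,1),uv[:,1].reshape(-1,1),cv2.INTER_LINEAR).mean())
    return X,np.array(out)
for z,ya,yb in((.028,.15,.185),):
    X,p=prof(s,z,ya,yb);print("side",z);print(" ".join(f"{1000*x:.0f}:{v:.0f}" for x,v in zip(X,p)))
    X,p=prof(t,z,ya,yb);print("top",z);print(" ".join(f"{1000*x:.0f}:{v:.0f}" for x,v in zip(X,p)))
print("shift per z in stage x: side", [ (lambda P:(P[:2]-C)@xs*1000)(plane(s,*proj(s,[*(C+ys*.1),.028]),z)) for z in(0,.016,.028)],[ (lambda P:(P[:2]-C)@xs*1000)(plane(t,*proj(t,[*(C+ys*.1),.028]),z)) for z in(0,.016,.028)])
```

```text
side 0.028
-75:163 -72:164 -70:159 -67:126 -65:89 -62:76 -60:106 -57:126 -55:89 -52:63 -50:59 -47:63 -45:99 -42:106 -40:80 -37:69 -35:100 -32:119 -30:116 -27:116 -25:114 -22:117 -20:120 -17:121 -15:120 -12:119 -10:119 -7:118 -5:118 -2:118 0:119 3:119 5:119 8:120 10:119 13:102 15:77 18:65 20:88 23:123 25:132 28:129 30:101 33:68 35:59 38:93 40:141 43:159 45:160 48:159 50:158 53:157 55:157 58:158 60:159 63:160 65:158 68:158 70:158 73:158 75:158
top 0.028
-75:172 -72:172 -70:172 -67:172 -65:172 -62:172 -60:172 -57:172 -55:173 -52:170 -50:151 -47:136 -45:92 -42:68 -40:62 -37:77 -35:134 -32:145 -30:146 -27:148 -25:143 -22:126 -20:144 -17:162 -15:160 -12:162 -10:162 -7:160 -5:160 -2:161 0:160 3:158 5:159 8:158 10:158 13:159 15:159 18:159 20:153 23:128 25:132 28:146 30:140 33:132 35:119 38:87 40:63 43:60 45:66 48:99 50:126 53:163 55:172 58:171 60:171 63:171 65:171 68:170 70:171 73:170 75:170
shift per z in stage x: side [np.float64(18.682120366177344), np.float64(8.006623014076107), np.float64(2.5047759902991544e-13)] [np.float64(1.2100713129864327), np.float64(0.5186019912797918), np.float64(-3.011644663307092e-13)]
```

>>> send_rows:
  commands: [-0.016,-0.04,-0.01,-0.005,0.005,-0.01,1,0,0,0,0,0,0,1,0,0,0,0,0,0,1]

```text
clock: 7.35
tool_pos: [0.5634, -0.0231, 0.0676]
eef_rot: [0.527, 0.472, -0.524, 0.475]
contact_force: [-0.2, -0.5, -1.9]
opening: 0.198
```

Run:
```python
from h import *
todo([.562,-.02,.043],-.097);s=snap("side");t=snap("top"); todo([.562,-.02,.043],-.097);snap("top"); todo([.562,-.02,.043],-.097)
```

```text
t 7.35 pos [ 0.5634 -0.0231  0.0676] q7 -0.69 open 0.198 F [-0.2 -0.5 -1.9]
d mm [ -1.4003   3.0705 -24.5542] frac [-0.0056  0.0123 -0.0982] rotfrac [0.0001 0.0038 0.0047]
tool y [ 0.9945 -0.1042  0.0059] ang -0.10439391878561315
t 7.45 pos [ 0.5632 -0.0233  0.0673] q7 -0.69 open 0.199 F [-0.2 -0.5 -1.7]
d mm [ -1.1629   3.2939 -24.3404] frac [-0.0047  0.0132 -0.0974] rotfrac [0.0004 0.0034 0.0046]
tool y [ 0.9946 -0.1041  0.0053] ang -0.1042901796704369
t 7.5 pos [ 0.5631 -0.023   0.0673] q7 -0.69 open 0.2 F [ 0.7  0.3 -2.8]
d mm [ -1.1449   3.0145 -24.2664] frac [-0.0046  0.0121 -0.0971] rotfrac [0.0003 0.0033 0.0044]
tool y [ 0.9946 -0.1038  0.0052] ang -0.10398062105925178
```

Lower into the channel in steps.

>>> send_rows:
  commands: [-0.004,0,-0.04,0,0.003,0.003,1,0,0,-0.02,0,0,0,1,0,0,-0.01,0,0,0,1]

```text
clock: 7.8
tool_pos: [0.5623, -0.0226, 0.0485]
eef_rot: [0.524, 0.475, -0.524, 0.475]
contact_force: [0.5, -0.0, -1.8]
opening: 0.2
```

Run:
```python
from h import *
s=snap("side");todo([.562,-.02,.043],-.097)
cv2.imwrite("pics/f2.png",cv2.resize(s["image"][200:255,225:300],None,fx=10,fy=10,interpolation=cv2.INTER_NEAREST))
```

```text
t 7.85 pos [ 0.5619 -0.0227  0.0482] q7 -0.7 open 0.201 F [-0.  -0.6 -3.6]
d mm [ 0.0659  2.6702 -5.1695] frac [ 0.0003  0.0107 -0.0207] rotfrac [-0.     -0.0001  0.001 ]
tool y [ 0.9952 -0.0983 -0.0002] ang -0.0984941767927662
```

View pics/f2.png

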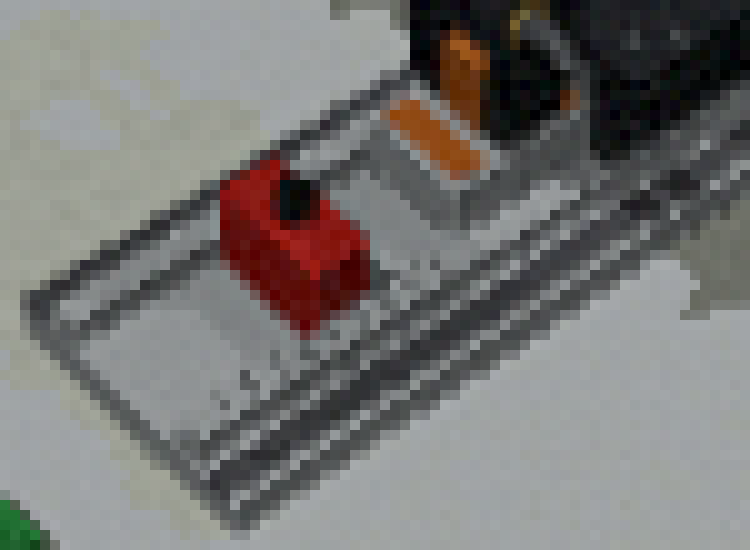

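>>> send_rows:
  commands: [0,0,-0.016,0,0,0,1,0,0,-0.008,0,0,0,1,0,0,0,0,0,0,1]

```text
clock: 8.15
tool_pos: [0.5617, -0.0225, 0.0423]
eef_rot: [-0.524, -0.475, 0.524, -0.475]
contact_force: [0.2, -0.4, -0.7]
opening: 0.196
```

Run:
```python
from h import *
s=snap("side");todo([.562,-.02,.043],-.097)
```

```text
t 8.2 pos [ 0.5617 -0.0226  0.0423] q7 -0.71 open 0.203 F [-0.6 -0.2 -0. ]
d mm [0.2796 2.5645 0.7174] frac [0.0011 0.0103 0.0029] rotfrac [ 0.0004 -0.0004  0.0008]
tool y [ 0.9952 -0.098  -0.0005] ang -0.09820545851330754
```

>>> send_rows:
  commands: [0,0,0,0,0,0,0.5,0,0,0,0,0,0,0.5,0,0,0,0,0,0,0.5,0,0,0.08,0,0,0,0.5,0,0,0.18,0,0,0,0.5,0,0,0.18,0,0,0,0.5,0,0,0.06,0,0,0,0.5,-0.04,-0.16,0,0,0,0,0.5,-0.04,-0.16,0,0,0,0,0.5,-0.04,-0.16,0,0,0,0,0.5,-0.04,-0.16,0,0,0,0,0.5]

```text
clock: 9.3
tool_pos: [0.5247, -0.1775, 0.1746]
eef_rot: [0.524, 0.478, -0.516, 0.48]
contact_force: [1.1, -0.6, -0.2]
opening: 0.497
```

Run:
```python
from h import *
s=snap("side");t=snap("top");todo([.504,-.239,.150],-.097)
cv2.imwrite("pics/g2.png",cv2.resize(s["image"][145:265,220:380],None,fx=5,fy=5,interpolation=cv2.INTER_NEAREST))
cv2.imwrite("pics/g1.png",cv2.resize(t["image"][190:260,205:345],None,fx=5.7,fy=5.7,interpolation=cv2.INTER_NEAREST))
```

```text
t 9.4 pos [ 0.5221 -0.1845  0.1737] q7 -0.32 open 0.503 F [-0.1 -1.  -0.1]
d mm [-18.1311 -54.5006 -23.6555] frac [-0.0725 -0.218  -0.0946] rotfrac [-0.0001  0.0036 -0.0016]
tool y [ 0.9955 -0.0943  0.0056] ang -0.09445000044411421
```

View pics/g2.png

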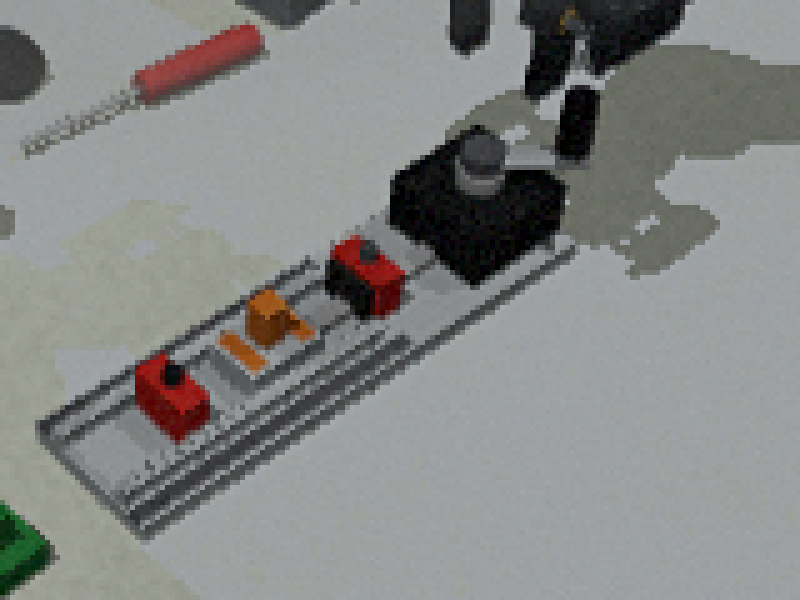

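View pics/g1.png

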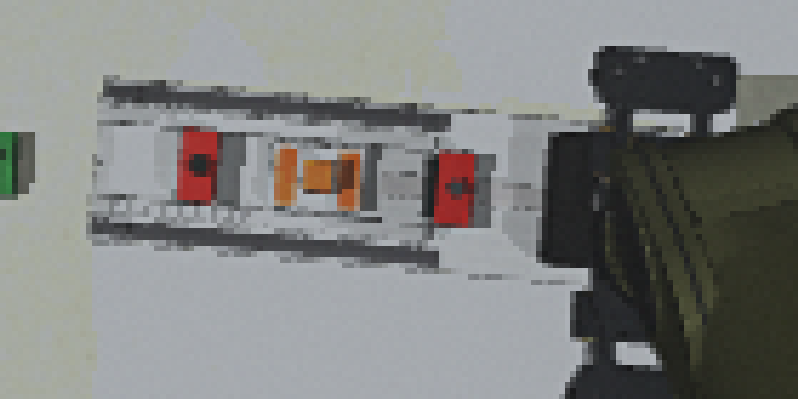

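>>> send_rows:
  commands: [-0.03,-0.1,0,0,0,0,0.5,-0.03,-0.1,-0.06,0,0,0,0.5,0,0,0,0,0,0,0.5,0,0,0,0,0,0,0.5]

```text
clock: 9.8
tool_pos: [0.508, -0.2347, 0.1591]
eef_rot: [0.526, 0.474, -0.52, 0.477]
contact_force: [-1.0, 0.5, 0.7]
opening: 0.498
```

Run:
```python
from h import *
s=snap("side");t=snap("top");todo([.504,-.239,.092],-.097)
cv2.imwrite("pics/g3.png",cv2.resize(s["image"][130:200,290:380],None,fx=8,fy=8,interpolation=cv2.INTER_NEAREST))
p=telemetry.get_state()["tool_pos"]
print("tcp px",(proj(s,p)-[290,130])*8,"pred griptop",(proj(s,[.5038,-.2388,.128])-[290,130])*8)
```

```text
t 9.9 pos [ 0.5078 -0.2344  0.1591] q7 -0.25 open 0.499 F [-1.   0.9  0.4]
d mm [ -3.8114  -4.5624 -67.1307] frac [-0.0152 -0.0182 -0.2685] rotfrac [-0.0009  0.0054 -0.0018]
tool y [ 0.9955 -0.0941  0.0083] ang -0.09421780003217461
tcp px [367.3518 205.6825] pred griptop [371.0896 269.5094]
```

View pics/g3.png

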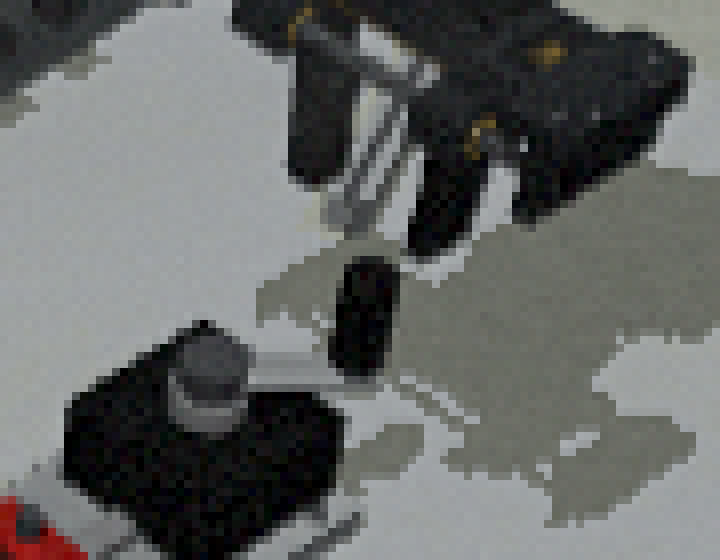

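>>> send_rows:
  commands: [-0.015,-0.018,-0.04,0,0.005,0,0.5,0,0,-0.1,0,0,0,0.5,0,0,0,0,0,0,0.5,0,0,0,0,0,0,0.5]

```text
clock: 10.3
tool_pos: [0.5065, -0.2349, 0.1242]
eef_rot: [0.523, 0.478, -0.52, 0.478]
contact_force: [0.3, -0.3, 1.1]
opening: 0.498
```

Run:
```python
from h import *
s=snap("side");todo([.504,-.239,.092],-.097)
cv2.imwrite("pics/g4.png",cv2.resize(s["image"][130:200,290:380],None,fx=8,fy=8,interpolation=cv2.INTER_NEAREST))
```

```text
t 10.35 pos [ 0.5062 -0.2348  0.1241] q7 -0.27 open 0.5 F [ 0.2  0.3 -0.4]
d mm [ -2.2386  -4.2218 -32.1386] frac [-0.009  -0.0169 -0.1286] rotfrac [-0.0017  0.0018 -0.0064]
tool y [ 0.9962 -0.0869  0.0026] ang -0.08696702318108943
```

View pics/g4.png

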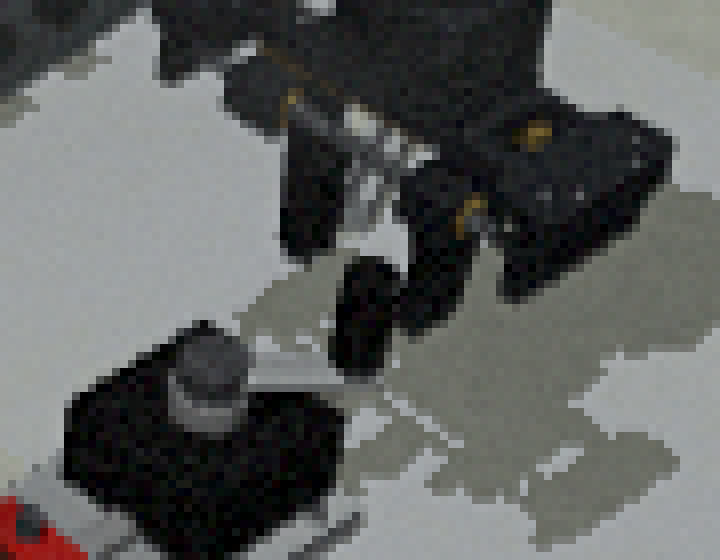

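>>> send_rows:
  commands: [-0.009,-0.018,-0.05,0,0,-0.006,0.5,0,0,-0.07,0,0,0,0.5,0,0,0,0,0,0,0.5]

```text
clock: 10.65
tool_pos: [0.505, -0.2401, 0.0943]
eef_rot: [0.526, 0.474, -0.522, 0.476]
contact_force: [0.3, 0.2, -0.6]
opening: 0.501
```

Run:
```python
from h import *
s=snap("side");todo([.504,-.239,.094],-.097)
```

```text
t 10.7 pos [ 0.5055 -0.2404  0.0952] q7 -0.31 open 0.503 F [ 0.5 -0.9  0.4]
d mm [-1.5312  1.4096 -1.229 ] frac [-0.0061  0.0056 -0.0049] rotfrac [-0.0005  0.0048  0.0005]
tool y [ 0.9952 -0.0976  0.0074] ang -0.09774112286535447
```

>>> send_rows:
  commands: [0,0,0,0,0,0,1,0,0,0,0,0,0,1,0,0,0,0,0,0,1,0,0,0,0,0,0,1,0,0,0,0,0,0,1]
  newtons: 45

```text
clock: 11.2
tool_pos: [0.5064, -0.241, 0.0968]
eef_rot: [0.527, 0.472, -0.521, 0.477]
contact_force: [-0.0, -1.0, -3.5]
opening: 0.245
```

```bash
cat >> h.py <<'E'
HUB=np.array([.544,-.2])
def ck(hub=HUB):
    s=telemetry.get_state();d=np.array(s["tool_pos"][:2])-hub;a=-.096
    xs=np.array([np.cos(a),np.sin(a)]);ys=np.array([-np.sin(a),np.cos(a)])
    th=np.arctan2(d@ys,-(d@xs));tan=np.cos(th)*ys+np.sin(th)*xs
    F=np.array(s["contact_force"])
    R=Ro.from_quat(s["eef_rot"]);e=(tgt_rot(-.097+(np.pi if R.as_matrix()[0,1]<0 else 0))*R.inv()).as_rotvec()/(np.pi/2)
    print(f"t {s['clock']:.2f} pos {np.round(s['tool_pos'],4)} th {th:.3f} r {np.linalg.norm(d)*1000:.1f} Ftan {F[:2]@tan:.1f} Frad {F[:2]@d/np.linalg.norm(d):.1f} Fz {F[2]:.1f} open {s['opening']:.3f} roterr {np.round(e,3)} q {np.round(s['q'],2)}")
    return th,hub,a
def plan(dth,n,rad=.055,z=.095,lead=0.0):
    th,hub,a=ck();s=telemetry.get_state()
    xs=np.array([np.cos(a),np.sin(a)]);ys=np.array([-np.sin(a),np.cos(a)])
    P=np.array(s["tool_pos"][:2])
    for i in range(1,n+1):
        q=th+dth*i;Q=hub+rad*(-np.cos(q)*xs+np.sin(q)*ys);print(i,np.round((Q-P)/.25,3));P=Q
    print("z",(z-s["tool_pos"][2])/.25)
E
python3 -c "
from h import *
plan(.15,12)"
```

```text
t 11.20 pos [ 0.5064 -0.241   0.0968] th -0.924 r 55.7 Ftan -0.7 Frad 0.7 Fz -3.5 open 0.245 roterr [-0.     0.006  0.001] q [ 0.6   0.84 -0.41  1.88  0.6   0.54 -0.31]
1 [-0.021  0.026]
2 [-0.019  0.027]
3 [-0.014  0.03 ]
4 [-0.01   0.031]
5 [-0.005  0.033]
6 [-0.     0.033]
7 [0.005 0.033]
8 [0.01  0.032]
9 [0.014 0.03 ]
10 [0.019 0.027]
11 [0.022 0.024]
12 [0.026 0.021]
z -0.007099907008874695
```

>>> send_rows:
  commands: [-0.021,0.026,-0.004,0,0.004,0,1,-0.019,0.028,0,0,0,0,1,-0.014,0.03,0,0,0,0,1,-0.01,0.031,0,0,0,0,1,-0.005,0.033,0,0,0,0,1,0,0.033,0,0,0,0,1]

```text
clock: 11.8
tool_pos: [0.4923, -0.2171, 0.0968]
eef_rot: [-0.525, -0.459, 0.532, -0.48]
contact_force: [-1.0, -9.3, -3.0]
opening: 0.243
```

```bash
python3 -c "
from h import *
plan(.2,12)"
```

```text
t 11.80 pos [ 0.4923 -0.2171  0.0968] th -0.416 r 54.5 Ftan -8.5 Frad 3.8 Fz -3.0 open 0.243 roterr [0.018 0.008 0.013] q [ 0.52  0.81 -0.34  1.96  0.63  0.46 -0.41]
1 [-0.012  0.042]
2 [-0.001  0.044]
3 [0.008 0.043]
4 [0.016 0.041]
5 [0.024 0.037]
6 [0.031 0.031]
7 [0.036 0.024]
8 [0.041 0.017]
9 [0.043 0.008]
10 [ 0.044 -0.   ]
11 [ 0.043 -0.009]
12 [ 0.04  -0.017]
z -0.007164618863739536
```

```bash
cat >> h.py <<'E'
def plan2(adv,cmd,n,rad=.055,z=.095):
    th,hub,a=ck();s=telemetry.get_state()
    xs=np.array([np.cos(a),np.sin(a)]);ys=np.array([-np.sin(a),np.cos(a)])
    f=lambda q,r=rad:hub+r*(-np.cos(q)*xs+np.sin(q)*ys)
    for i in range(n):
        q=th+adv*i;P=np.array(s["tool_pos"][:2]) if i==0 else f(q)
        print(i+1,np.round((f(q+cmd)-P)/.25,3),end=" ")
    print("z",(z-s["tool_pos"][2])/.25)
E
python3 -c "
from h import *
plan2(.14,.2,10)"
```

```text
t 11.80 pos [ 0.4923 -0.2171  0.0968] th -0.416 r 54.5 Ftan -8.5 Frad 3.8 Fz -3.0 open 0.243 roterr [0.018 0.008 0.013] q [ 0.52  0.81 -0.34  1.96  0.63  0.46 -0.41]
1 [-0.012  0.042] 2 [-0.004  0.044] 3 [0.003 0.044] 4 [0.009 0.043] 5 [0.015 0.041] 6 [0.02  0.039] 7 [0.026 0.036] 8 [0.03  0.032] 9 [0.034 0.027] 10 [0.038 0.022] z -0.007164618863739536
```

>>> send_rows:
  commands: [-0.012,0.042,-0.005,0.015,0.006,0.01,1,-0.004,0.044,0,0,0,0,1,0.003,0.044,-0.003,0,0,0,1,0.009,0.043,0,0.005,0,0.005,1,0.015,0.041,0,0,0,0,1,0.02,0.039,0,0,0,0,1,0.026,0.036,0,0,0,0,1,0.03,0.032,0,0,0,0,1,0.034,0.027,0,0,0,0,1,0.038,0.022,0,0,0,0,1]

```text
clock: 12.8
tool_pos: [0.5097, -0.1603, 0.0967]
eef_rot: [-0.509, -0.462, 0.554, -0.47]
contact_force: [-10.4, -0.9, 7.2]
opening: 0.242
```

```bash
python3 -c "
from h import *
plan2(.14,.2,12)"
```

```text
t 12.80 pos [ 0.5097 -0.1603  0.0967] th 0.763 r 52.5 Ftan -8.4 Frad 6.1 Fz 7.2 open 0.242 roterr [ 0.033 -0.025  0.021] q [ 0.38  0.81 -0.32  1.93  0.59  0.54 -0.51]
1 [0.029 0.033] 2 [0.039 0.02 ] 3 [0.042 0.014] 4 [0.043 0.008] 5 [0.044 0.002] 6 [ 0.044 -0.004] 7 [ 0.043 -0.01 ] 8 [ 0.041 -0.016] 9 [ 0.038 -0.021] 10 [ 0.035 -0.027] 11 [ 0.031 -0.031] 12 [ 0.026 -0.035] z -0.006702885049848506
```

```bash
python3 -c "
from h import *
plan2(.14,.23,12)"
```

```text
t 12.80 pos [ 0.5097 -0.1603  0.0967] th 0.763 r 52.5 Ftan -8.4 Frad 6.1 Fz 7.2 open 0.242 roterr [ 0.033 -0.025  0.021] q [ 0.38  0.81 -0.32  1.93  0.59  0.54 -0.51]
1 [0.035 0.036] 2 [0.045 0.022] 3 [0.048 0.016] 4 [0.05  0.009] 5 [0.05  0.002] 6 [ 0.05  -0.005] 7 [ 0.049 -0.012] 8 [ 0.047 -0.019] 9 [ 0.044 -0.025] 10 [ 0.04  -0.031] 11 [ 0.035 -0.036] 12 [ 0.03  -0.041] z -0.006702885049848506
```

>>> send_rows:
  commands: [0.035,0.034,-0.003,0.02,-0.015,0.012,1,0.045,0.022,0,0.01,-0.01,0.01,1,0.048,0.016,0,0.006,-0.008,0.004,1,0.05,0.009,0,0.004,-0.006,0.003,1,0.05,0.002,0,0.002,-0.005,0.002,1,0.05,-0.005,0,0,-0.005,0.002,1,0.049,-0.012,0,0,-0.005,0,1,0.047,-0.019,0,0,-0.005,0,1]

```text
clock: 13.6
tool_pos: [0.5703, -0.1531, 0.0965]
eef_rot: [-0.517, -0.482, 0.523, -0.477]
contact_force: [-7.2, 2.4, 6.6]
opening: 0.24
```

```bash
python3 -c "
from h import *
plan2(.14,.23,12)"
```

```text
t 13.60 pos [ 0.5703 -0.1531  0.0965] th 1.987 r 53.8 Ftan -7.4 Frad -1.4 Fz 6.6 open 0.240 roterr [-0.    -0.008 -0.011] q [ 0.42  0.87 -0.42  1.76  0.55  0.64 -0.4 ]
1 [ 0.043 -0.025] 2 [ 0.036 -0.035] 3 [ 0.031 -0.04 ] 4 [ 0.025 -0.044] 5 [ 0.019 -0.047] 6 [ 0.012 -0.049] 7 [ 0.005 -0.05 ] 8 [-0.002 -0.05 ] 9 [-0.009 -0.05 ] 10 [-0.016 -0.048] 11 [-0.022 -0.045] 12 [-0.028 -0.042] z -0.006176908017716531
```

>>> send_rows:
  commands: [0.043,-0.025,0,0,-0.005,-0.008,1,0.036,-0.035,0,0,-0.003,-0.003,1,0.03,-0.041,0,0,0,0,1,0.024,-0.045,0,0,0,0,1,0.017,-0.048,0,0,0,0,1,0.01,-0.05,0,0,0,0,1,0.002,-0.05,0,0,0,0,1,-0.006,-0.05,0,0,0,0,1]

```text
clock: 14.4
tool_pos: [0.6, -0.2049, 0.0966]
eef_rot: [0.522, 0.498, -0.513, 0.465]
contact_force: [2.5, 8.2, -4.7]
opening: 0.242
```

```bash
python3 -c "
from h import *
plan2(.15,.23,12)"
```

```text
t 14.40 pos [ 0.6    -0.2049  0.0966] th 3.133 r 56.3 Ftan -8.4 Frad 1.8 Fz -4.7 open 0.242 roterr [-0.027 -0.014 -0.016] q [ 0.53  0.93 -0.48  1.6   0.51  0.77 -0.24]
1 [-0.015 -0.049] 2 [-0.017 -0.047] 3 [-0.024 -0.044] 4 [-0.031 -0.04 ] 5 [-0.036 -0.035] 6 [-0.041 -0.029] 7 [-0.045 -0.023] 8 [-0.048 -0.016] 9 [-0.05  -0.008] 10 [-0.05  -0.001] 11 [-0.05   0.007] 12 [-0.048  0.014] z -0.006558980235694012
```

>>> send_rows:
  commands: [-0.013,-0.049,0,-0.018,-0.008,-0.01,1,-0.017,-0.047,0,-0.008,-0.003,-0.004,1,-0.024,-0.044,0,-0.006,0,-0.003,1,-0.031,-0.04,0,-0.004,0,0,1,-0.036,-0.035,0,-0.003,0,0,1,-0.041,-0.029,0,-0.002,0,0,1,-0.045,-0.023,0,0,0,0,1,-0.048,-0.016,0,0,0,0,1]

```text
clock: 15.2
tool_pos: [0.5665, -0.2525, 0.0971]
eef_rot: [0.536, 0.468, -0.502, 0.491]
contact_force: [10.4, -2.1, -11.1]
opening: 0.245
```

```bash
python3 -c "
from h import *
plan2(.15,.23,12)"
```

```text
t 15.20 pos [ 0.5665 -0.2525  0.0971] th -2.072 r 57.1 Ftan -8.7 Frad 6.1 Fz -11.1 open 0.245 roterr [-0.005  0.037 -0.012] q [ 0.61  0.88 -0.44  1.73  0.58  0.6  -0.24]
1 [-0.052 -0.007] 2 [-0.05  -0.007] 3 [-0.05  0.  ] 4 [-0.05   0.008] 5 [-0.048  0.015] 6 [-0.045  0.022] 7 [-0.041  0.029] 8 [-0.037  0.035] 9 [-0.031  0.04 ] 10 [-0.025  0.044] 11 [-0.018  0.047] 12 [-0.011  0.049] z -0.008202589239875713
```

>>> send_rows:
  commands: [-0.05,-0.007,-0.005,0,0.025,-0.008,1,-0.05,-0.007,-0.003,0,0.012,-0.004,1,-0.05,0,-0.002,0,0.008,0,1,-0.05,0.008,0,0,0.006,0,1,-0.048,0.015,0,0,0.004,0,1,-0.045,0.022,0,0,0.003,0,1,-0.041,0.029,0,0,0,0,1,-0.037,0.035,0,0.003,0,0,1]

```text
clock: 16.0
tool_pos: [0.5018, -0.2359, 0.0969]
eef_rot: [0.533, 0.468, -0.516, 0.48]
contact_force: [8.9, -3.9, -12.9]
opening: 0.242
```

```bash
python3 -c "
from h import *
plan2(.15,.23,12)
t=snap('top');cv2.imwrite('pics/k1.png',cv2.resize(t['image'][190:260,205:345],None,fx=5.7,fy=5.7,interpolation=cv2.INTER_NEAREST))"
```

```text
t 16.00 pos [ 0.5018 -0.2359  0.0969] th -0.800 r 55.4 Ftan -8.7 Frad -4.3 Fz -12.9 open 0.242 roterr [-0.002  0.018  0.003] q [ 0.6   0.83 -0.39  1.91  0.61  0.5  -0.32]
1 [-0.027  0.043] 2 [-0.021  0.046] 3 [-0.014  0.048] 4 [-0.007  0.05 ] 5 [0.001 0.05 ] 6 [0.008 0.05 ] 7 [0.015 0.048] 8 [0.022 0.045] 9 [0.029 0.041] 10 [0.035 0.037] 11 [0.04  0.031] 12 [0.044 0.025] z -0.007766270611232584
```

View pics/k1.png

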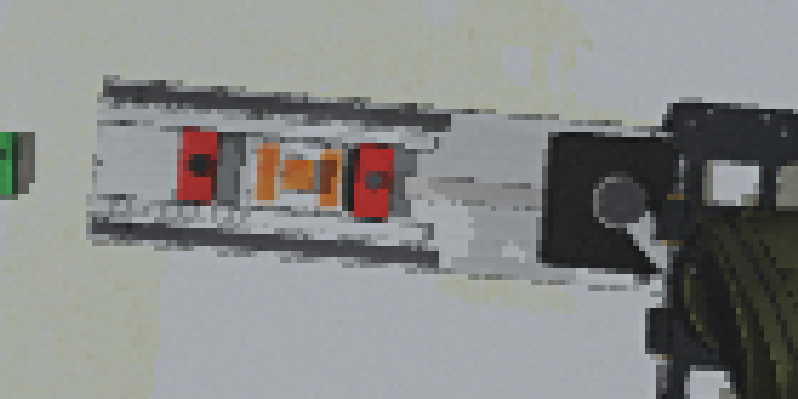

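>>> send_rows:
  commands: [-0.027,0.043,-0.006,0.003,0.015,0.004,1,-0.021,0.046,-0.003,0.003,0.005,0.003,1,-0.014,0.048,-0.002,0.003,0.003,0.003,1,-0.007,0.05,0,0.003,0,0.003,1,0.001,0.05,0,0.004,0,0.003,1,0.008,0.05,0,0.005,0,0.003,1,0.015,0.048,0,0.005,0,0.003,1,0.022,0.045,0,0.005,0,0.003,1]

```text
clock: 16.85
tool_pos: [0.4992, -0.1716, 0.0967]
eef_rot: [0.524, 0.479, -0.519, 0.475]
contact_force: [-1.7, -8.9, 0.1]
opening: 0.246
```

```bash
python3 -c "
from h import *
plan2(.1,.17,12)
t=snap('top');cv2.imwrite('pics/k2.png',cv2.resize(t['image'][190:260,205:345],None,fx=5.7,fy=5.7,interpolation=cv2.INTER_NEAREST))"
```

```text
t 16.85 pos [ 0.4992 -0.1716  0.0967] th 0.468 r 53.1 Ftan -8.4 Frad -3.3 Fz 0.1 open 0.246 roterr [-0.006  0.001 -0.005] q [ 0.47  0.81 -0.37  1.97  0.59  0.48 -0.42]
1 [0.016 0.034] 2 [0.025 0.027] 3 [0.028 0.025] 4 [0.03  0.022] 5 [0.032 0.019] 6 [0.034 0.015] 7 [0.035 0.012] 8 [0.036 0.008] 9 [0.037 0.005] 10 [0.037 0.001] 11 [ 0.037 -0.003] 12 [ 0.037 -0.007] z -0.00680489481808455
```

View pics/k2.png

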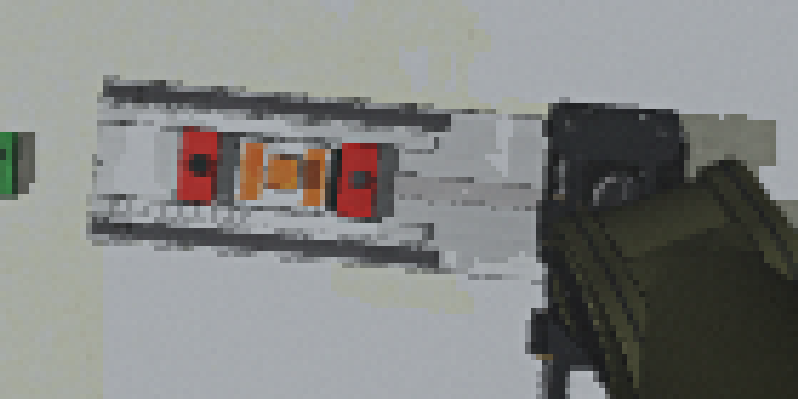

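>>> send_rows:
  commands: [0.02,0.032,-0.002,0,0,0,1,0.025,0.027,0,0,0,0,1,0.028,0.025,0,0,-0.002,0,1,0.03,0.022,0,0.003,-0.003,0,1,0.032,0.019,0,0.003,-0.003,0.002,1,0.034,0.015,0,0.003,-0.004,0.002,1]

```text
clock: 17.5
tool_pos: [0.5193, -0.1535, 0.0966]
eef_rot: [-0.516, -0.479, 0.532, -0.47]
contact_force: [-9.4, -0.7, 6.8]
opening: 0.247
```

```bash
python3 -c "
from h import *
plan2(.09,.17,12)
t=snap('top');cv2.imwrite('pics/k3.png',cv2.resize(t['image'][195:245,220:290],None,fx=10,fy=10,interpolation=cv2.INTER_NEAREST))"
```

```text
t 17.50 pos [ 0.5193 -0.1535  0.0966] th 0.986 r 52.7 Ftan -8.6 Frad 3.7 Fz 6.8 open 0.247 roterr [ 0.004 -0.015  0.001] q [ 0.42  0.82 -0.37  1.9   0.57  0.54 -0.45]
1 [0.03  0.023] 2 [0.036 0.012] 3 [0.036 0.008] 4 [0.037 0.005] 5 [0.037 0.002] 6 [ 0.037 -0.002] 7 [ 0.037 -0.005] 8 [ 0.036 -0.008] 9 [ 0.035 -0.012] 10 [ 0.034 -0.015] 11 [ 0.033 -0.018] 12 [ 0.031 -0.021] z -0.006434349142473983
```

View pics/k3.png

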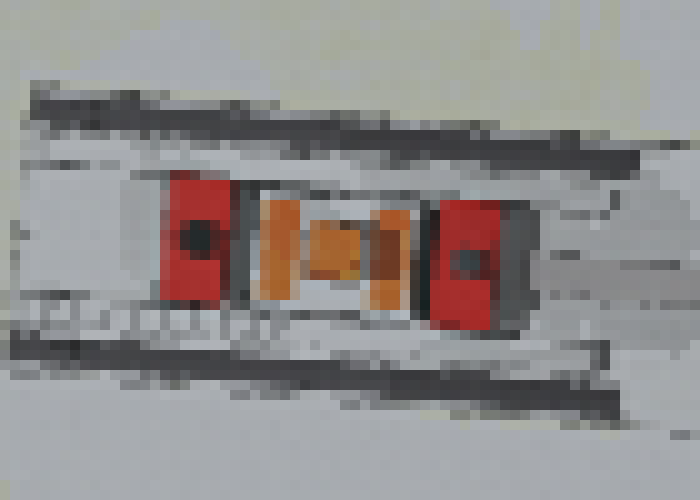

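>>> send_rows:
  commands: [0.032,0.022,0,0.003,-0.01,0.002,1,0.036,0.012,0,0.002,-0.005,0,1,0.036,0.008,0,0,-0.005,0,1,0.036,0.005,0,0,-0.005,0,1]

```text
clock: 17.95
tool_pos: [0.537, -0.1477, 0.0966]
eef_rot: [-0.517, -0.476, 0.532, -0.472]
contact_force: [-7.5, 0.4, 7.7]
opening: 0.245
```

```bash
python3 -c "
from h import *
plan2(.06,.13,12)
t=snap('top');cv2.imwrite('pics/k4.png',cv2.resize(t['image'][195:245,220:290],None,fx=10,fy=10,interpolation=cv2.INTER_NEAREST))"
```

```text
t 17.95 pos [ 0.537  -0.1477  0.0966] th 1.341 r 52.8 Ftan -7.4 Frad 1.4 Fz 7.7 open 0.245 roterr [ 0.006 -0.012  0.003] q [ 0.4   0.84 -0.38  1.86  0.56  0.57 -0.45]
1 [0.027 0.011] 2 [0.029 0.   ] 3 [ 0.029 -0.001] 4 [ 0.028 -0.003] 5 [ 0.028 -0.005] 6 [ 0.028 -0.007] 7 [ 0.027 -0.008] 8 [ 0.027 -0.01 ] 9 [ 0.026 -0.011] 10 [ 0.025 -0.013] 11 [ 0.025 -0.014] 12 [ 0.024 -0.016] z -0.006314588434158885
```

View pics/k4.png

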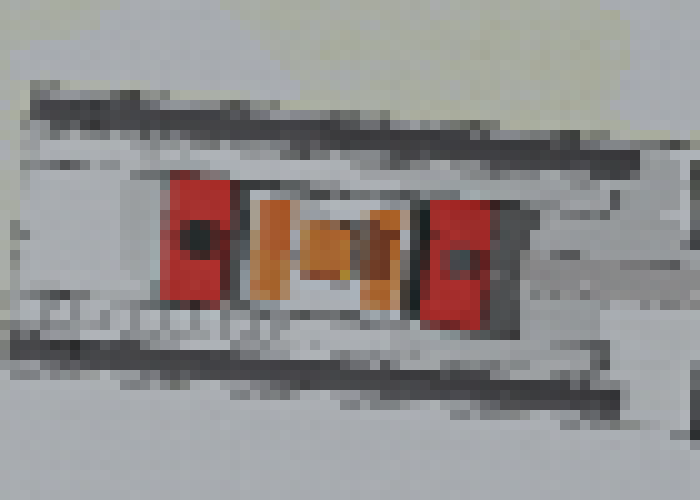

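>>> send_rows:
  commands: [0.029,0.008,0,0.004,-0.008,0.002,1,0.029,0,0,0,-0.005,0,1,0.029,-0.001,0,0,-0.005,0,1]

```text
clock: 18.3
tool_pos: [0.5462, -0.1471, 0.0966]
eef_rot: [-0.518, -0.476, 0.53, -0.473]
contact_force: [-8.9, 0.8, 6.8]
opening: 0.247
```

```bash
python3 -c "
from h import *
plan2(.06,.13,6)
t=snap('top');ck();cv2.imwrite('pics/k5.png',cv2.resize(t['image'][195:245,220:290],None,fx=10,fy=10,interpolation=cv2.INTER_NEAREST))"
```

```text
t 18.30 pos [ 0.5462 -0.1471  0.0966] th 1.517 r 53.0 Ftan -8.9 Frad 0.5 Fz 6.8 open 0.247 roterr [ 0.005 -0.01   0.002] q [ 0.4   0.84 -0.38  1.84  0.55  0.58 -0.44]
1 [0.029 0.005] 2 [ 0.028 -0.005] 3 [ 0.028 -0.006] 4 [ 0.027 -0.008] 5 [ 0.027 -0.01 ] 6 [ 0.026 -0.011] z -0.006315582701098221
t 18.35 pos [ 0.5469 -0.1471  0.0966] th 1.529 r 53.0 Ftan -7.9 Frad 0.8 Fz 5.7 open 0.247 roterr [ 0.005 -0.009  0.002] q [ 0.4   0.84 -0.38  1.84  0.55  0.58 -0.44]
```

View pics/k5.png

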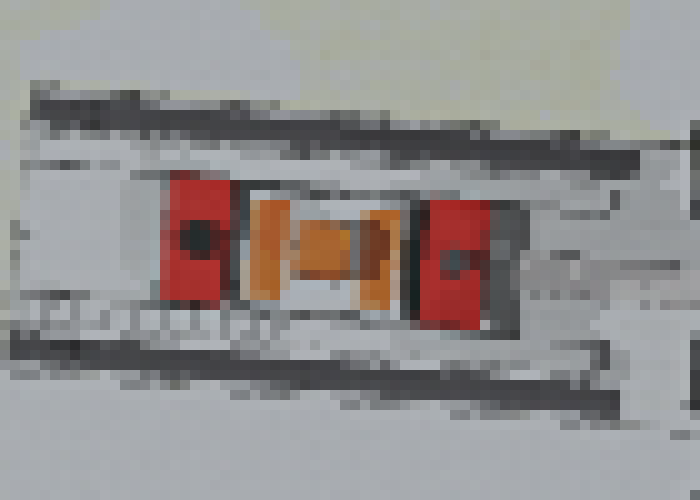

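>>> send_rows:
  commands: [0.027,0.004,0,0.002,-0.006,0.002,1,0.027,-0.004,0,0,-0.005,0,1]

```text
clock: 18.55
tool_pos: [0.5514, -0.1475, 0.0966]
eef_rot: [-0.518, -0.477, 0.529, -0.474]
contact_force: [-8.3, 3.5, 5.4]
opening: 0.243
```

```bash
python3 -c "
from h import *
plan2(.05,.12,3);snap('side');ck()"
```

```text
t 18.55 pos [ 0.5514 -0.1475  0.0966] th 1.615 r 53.0 Ftan -8.7 Frad 2.3 Fz 5.4 open 0.243 roterr [ 0.005 -0.009 -0.   ] q [ 0.4   0.85 -0.39  1.83  0.55  0.59 -0.44]
1 [0.027 0.003] 2 [ 0.026 -0.007] 3 [ 0.025 -0.008] z -0.00634802615129848
t 18.60 pos [ 0.5519 -0.1475  0.0966] th 1.625 r 53.1 Ftan -7.9 Frad -0.1 Fz 6.1 open 0.246 roterr [ 0.005 -0.009 -0.   ] q [ 0.4   0.85 -0.39  1.82  0.55  0.59 -0.44]
```

>>> send_rows:
  commands: [0.026,0,0,0.002,-0.006,0,1,0.026,-0.006,0,0,-0.005,0,1]

```text
clock: 18.8
tool_pos: [0.5561, -0.1482, 0.0966]
eef_rot: [-0.518, -0.477, 0.529, -0.474]
contact_force: [-8.9, 3.7, 6.6]
opening: 0.248
```

```bash
python3 -c "
from h import *
plan2(.05,.12,3);t=snap('top');ck()
cv2.imwrite('pics/k6.png',cv2.resize(t['image'][195:245,220:290],None,fx=10,fy=10,interpolation=cv2.INTER_NEAREST))"
```

```text
t 18.80 pos [ 0.5561 -0.1482  0.0966] th 1.705 r 53.2 Ftan -9.5 Frad 1.6 Fz 6.6 open 0.248 roterr [ 0.004 -0.009 -0.   ] q [ 0.4   0.85 -0.39  1.81  0.55  0.6  -0.43]
1 [ 0.027 -0.   ] 2 [ 0.025 -0.009] 3 [ 0.024 -0.01 ] z -0.006355722824385568
t 18.85 pos [ 0.5566 -0.1483  0.0966] th 1.715 r 53.2 Ftan -8.2 Frad 0.2 Fz 6.7 open 0.245 roterr [ 0.004 -0.008 -0.   ] q [ 0.4   0.85 -0.39  1.81  0.55  0.6  -0.43]
```

View pics/k6.png

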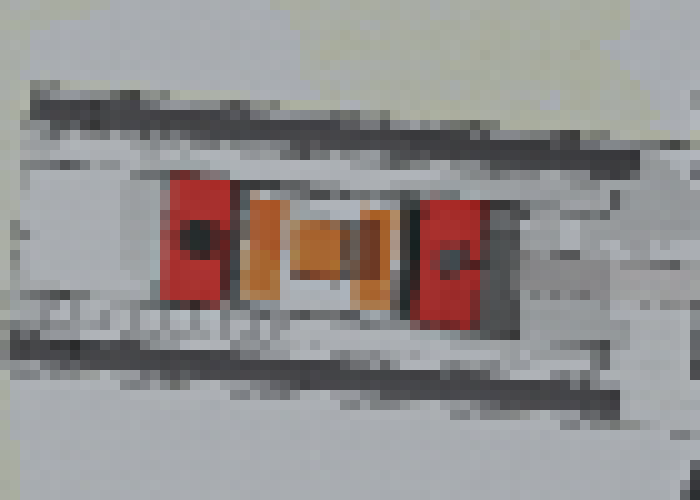

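>>> send_rows:
  commands: [0.026,-0.003,0,0.002,-0.006,0,1,0.025,-0.009,0,0,-0.005,0,1]

```text
clock: 19.05
tool_pos: [0.5609, -0.1494, 0.0966]
eef_rot: [-0.519, -0.478, 0.527, -0.474]
contact_force: [-7.4, 5.3, 5.9]
opening: 0.245
```

```bash
python3 -c "
from h import *
plan2(.05,.12,3);snap('top');ck();snap('top');ck()"
```

```text
t 19.05 pos [ 0.5609 -0.1494  0.0966] th 1.798 r 53.4 Ftan -8.8 Frad 2.7 Fz 5.9 open 0.245 roterr [ 0.002 -0.008 -0.001] q [ 0.41  0.86 -0.4   1.8   0.54  0.61 -0.42]
1 [ 0.027 -0.004] 2 [ 0.024 -0.011] 3 [ 0.023 -0.012] z -0.0063706326226881105
t 19.10 pos [ 0.5614 -0.1495  0.0966] th 1.807 r 53.4 Ftan -8.1 Frad 0.6 Fz 5.5 open 0.246 roterr [ 0.002 -0.007 -0.001] q [ 0.41  0.86 -0.4   1.79  0.54  0.61 -0.42]
t 19.15 pos [ 0.5614 -0.1495  0.0966] th 1.807 r 53.4 Ftan -7.4 Frad 0.0 Fz 6.4 open 0.247 roterr [ 0.002 -0.007 -0.001] q [ 0.41  0.86 -0.4   1.8   0.54  0.61 -0.42]
```

>>> send_rows:
  commands: [0.026,-0.006,0,0,-0.006,0,1,0.024,-0.011,0,0,-0.005,0,1]

```text
clock: 19.35
tool_pos: [0.5657, -0.151, 0.0966]
eef_rot: [-0.52, -0.478, 0.526, -0.474]
contact_force: [-6.8, 4.5, 6.8]
opening: 0.245
```

```bash
python3 -c "
from h import *
plan2(.05,.12,3);t=snap('top');ck();snap('top');ck()
cv2.imwrite('pics/k7.png',cv2.resize(t['image'][195:245,220:290],None,fx=10,fy=10,interpolation=cv2.INTER_NEAREST))"
```

```text
t 19.35 pos [ 0.5657 -0.151   0.0966] th 1.892 r 53.5 Ftan -8.0 Frad 1.4 Fz 6.8 open 0.245 roterr [ 0.001 -0.006 -0.003] q [ 0.41  0.86 -0.4   1.78  0.54  0.62 -0.41]
1 [ 0.026 -0.007] 2 [ 0.023 -0.013] 3 [ 0.022 -0.014] z -0.006258749568059718
t 19.40 pos [ 0.5662 -0.1512  0.0966] th 1.901 r 53.6 Ftan -7.3 Frad 0.3 Fz 5.9 open 0.244 roterr [ 0.001 -0.006 -0.002] q [ 0.41  0.86 -0.4   1.78  0.54  0.62 -0.41]
t 19.45 pos [ 0.5662 -0.1512  0.0966] th 1.901 r 53.6 Ftan -7.5 Frad 0.1 Fz 5.5 open 0.243 roterr [ 0.001 -0.006 -0.002] q [ 0.41  0.86 -0.4   1.78  0.54  0.62 -0.41]
```

View pics/k7.png

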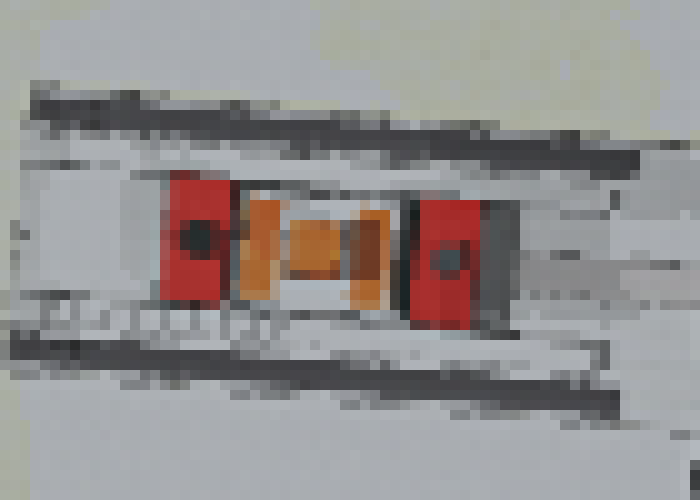

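>>> send_rows:
  commands: [0.025,-0.009,0,0,-0.005,0,1,0.023,-0.013,0,0,-0.005,0,1]

```text
clock: 19.65
tool_pos: [0.5703, -0.1531, 0.0966]
eef_rot: [-0.52, -0.479, 0.524, -0.474]
contact_force: [-6.2, 4.8, 6.8]
opening: 0.249
```

```bash
python3 -c "
from h import *
plan2(.05,.12,3);t=snap('top');ck();snap('top');ck()"
```

```text
t 19.65 pos [ 0.5703 -0.1531  0.0966] th 1.985 r 53.7 Ftan -7.8 Frad 1.2 Fz 6.8 open 0.249 roterr [-0.001 -0.006 -0.004] q [ 0.41  0.87 -0.41  1.77  0.54  0.63 -0.4 ]
1 [ 0.025 -0.01 ] 2 [ 0.021 -0.015] 3 [ 0.021 -0.016] z -0.006382256344152792
t 19.70 pos [ 0.5707 -0.1534  0.0966] th 1.995 r 53.7 Ftan -8.4 Frad -0.6 Fz 5.2 open 0.243 roterr [-0.001 -0.005 -0.004] q [ 0.41  0.87 -0.41  1.77  0.54  0.63 -0.4 ]
t 19.75 pos [ 0.5707 -0.1533  0.0966] th 1.994 r 53.8 Ftan -7.4 Frad 0.4 Fz 4.8 open 0.248 roterr [-0.001 -0.005 -0.004] q [ 0.41  0.87 -0.41  1.77  0.54  0.63 -0.4 ]
```

>>> send_rows:
  commands: [0.024,-0.012,0,0,-0.004,-0.002,1,0.021,-0.015,0,0,-0.004,0,1]

```text
clock: 19.95
tool_pos: [0.5745, -0.1555, 0.0966]
eef_rot: [-0.521, -0.481, 0.524, -0.473]
contact_force: [-7.2, 5.5, 4.1]
opening: 0.246
```

```bash
python3 -c "
from h import *
plan2(.05,.12,3);t=snap('top');ck();snap('top');ck()"
```

```text
t 19.95 pos [ 0.5745 -0.1555  0.0966] th 2.076 r 53.9 Ftan -9.0 Frad 0.5 Fz 4.1 open 0.246 roterr [-0.003 -0.007 -0.004] q [ 0.42  0.87 -0.41  1.75  0.53  0.64 -0.39]
1 [ 0.023 -0.013] 2 [ 0.02  -0.017] 3 [ 0.019 -0.018] z -0.006430735841850499
t 20.00 pos [ 0.5749 -0.1558  0.0966] th 2.085 r 54.0 Ftan -7.9 Frad 0.5 Fz 5.1 open 0.247 roterr [-0.003 -0.006 -0.004] q [ 0.42  0.87 -0.41  1.75  0.53  0.64 -0.39]
t 20.05 pos [ 0.5749 -0.1558  0.0966] th 2.085 r 54.0 Ftan -6.4 Frad -0.5 Fz 5.1 open 0.243 roterr [-0.003 -0.006 -0.004] q [ 0.42  0.87 -0.41  1.75  0.53  0.64 -0.39]
```

>>> send_rows:
  commands: [0.022,-0.015,0,-0.002,-0.005,-0.002,1,0.02,-0.017,0,0,-0.004,0,1]

```text
clock: 20.25
tool_pos: [0.5785, -0.1583, 0.0966]
eef_rot: [-0.521, -0.481, 0.523, -0.473]
contact_force: [-6.7, 5.3, 4.4]
opening: 0.242
```

```bash
python3 -c "
from h import *
plan2(.05,.12,3);t=snap('top');ck();snap('top');ck()
cv2.imwrite('pics/k8.png',cv2.resize(t['image'][195:245,220:290],None,fx=10,fy=10,interpolation=cv2.INTER_NEAREST))"
```

```text
t 20.25 pos [ 0.5785 -0.1583  0.0966] th 2.165 r 54.1 Ftan -8.5 Frad -0.1 Fz 4.4 open 0.242 roterr [-0.004 -0.006 -0.004] q [ 0.43  0.88 -0.42  1.74  0.53  0.65 -0.38]
1 [ 0.021 -0.015] 2 [ 0.018 -0.019] 3 [ 0.017 -0.02 ] z -0.006393201268882709
t 20.30 pos [ 0.5789 -0.1586  0.0966] th 2.175 r 54.2 Ftan -6.9 Frad -1.9 Fz 4.9 open 0.249 roterr [-0.004 -0.005 -0.004] q [ 0.43  0.88 -0.42  1.73  0.53  0.65 -0.38]
t 20.35 pos [ 0.5789 -0.1585  0.0966] th 2.174 r 54.2 Ftan -7.5 Frad -0.3 Fz 5.1 open 0.242 roterr [-0.004 -0.005 -0.004] q [ 0.43  0.88 -0.42  1.73  0.53  0.65 -0.38]
```

View pics/k8.png

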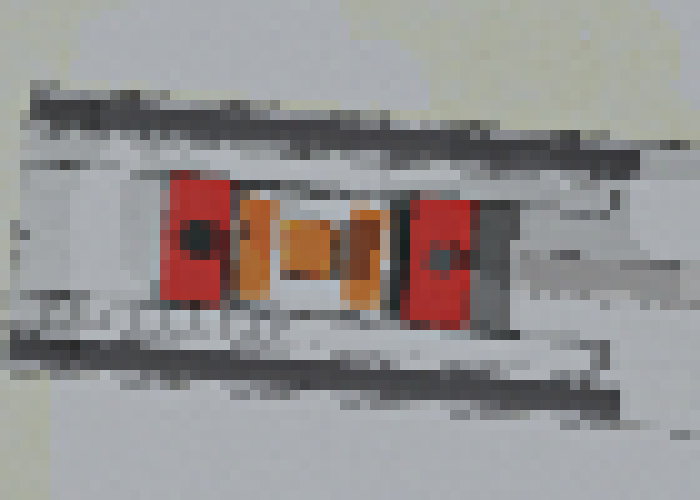

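>>> send_rows:
  commands: [0.02,-0.017,0,-0.002,-0.005,-0.002,1,0.018,-0.019,0,0,-0.004,0,1]

```text
clock: 20.55
tool_pos: [0.5812, -0.1605, 0.0966]
eef_rot: [0.522, 0.482, -0.522, 0.472]
contact_force: [-7.1, 8.1, 5.9]
opening: 0.243
```

```bash
python3 -c "
from h import *
plan2(.05,.12,3);t=snap('top');ck();snap('top');ck()"
```

```text
t 20.55 pos [ 0.5812 -0.1605  0.0966] th 2.230 r 54.3 Ftan -10.7 Frad 1.1 Fz 5.9 open 0.243 roterr [-0.007 -0.006 -0.005] q [ 0.43  0.88 -0.42  1.72  0.53  0.66 -0.37]
1 [ 0.02  -0.017] 2 [ 0.017 -0.02 ] 3 [ 0.016 -0.021] z -0.006351235894042573
t 20.60 pos [ 0.5815 -0.1607  0.0966] th 2.237 r 54.3 Ftan -10.6 Frad -0.5 Fz 5.5 open 0.245 roterr [-0.007 -0.005 -0.005] q [ 0.43  0.88 -0.42  1.72  0.53  0.66 -0.37]
t 20.65 pos [ 0.5814 -0.1607  0.0966] th 2.236 r 54.3 Ftan -9.6 Frad -0.5 Fz 5.8 open 0.244 roterr [-0.007 -0.005 -0.005] q [ 0.43  0.88 -0.42  1.72  0.53  0.66 -0.37]
```

>>> send_rows:
  commands: [0.02,-0.018,0,-0.003,-0.005,-0.003,1,0.018,-0.02,0,0,-0.004,0,1]

```text
clock: 20.85
tool_pos: [0.5829, -0.1619, 0.0966]
eef_rot: [0.522, 0.484, -0.521, 0.471]
contact_force: [-7.9, 7.2, 6.7]
opening: 0.243
```

```bash
python3 -c "
from h import *
plan2(.05,.12,3);t=snap('top');ck();snap('top');ck();snap('top');ck()"
```

```text
t 20.85 pos [ 0.5829 -0.1619  0.0966] th 2.271 r 54.4 Ftan -10.7 Frad -0.6 Fz 6.7 open 0.243 roterr [-0.009 -0.007 -0.005] q [ 0.44  0.89 -0.43  1.71  0.52  0.67 -0.36]
1 [ 0.019 -0.018] 2 [ 0.016 -0.021] 3 [ 0.015 -0.022] z -0.006407891437483437
t 20.90 pos [ 0.5832 -0.1622  0.0965] th 2.278 r 54.4 Ftan -11.2 Frad -0.2 Fz 6.8 open 0.242 roterr [-0.009 -0.007 -0.005] q [ 0.44  0.89 -0.43  1.71  0.52  0.67 -0.36]
t 20.95 pos [ 0.5832 -0.1622  0.0965] th 2.278 r 54.4 Ftan -11.8 Frad -0.6 Fz 7.0 open 0.245 roterr [-0.009 -0.006 -0.005] q [ 0.44  0.89 -0.43  1.71  0.52  0.67 -0.36]
t 21.00 pos [ 0.5832 -0.1621  0.0965] th 2.277 r 54.5 Ftan -10.0 Frad -0.6 Fz 6.5 open 0.246 roterr [-0.009 -0.006 -0.005] q [ 0.44  0.89 -0.43  1.71  0.52  0.67 -0.36]
```

>>> send_rows:
  commands: [0.019,-0.019,0,-0.004,-0.006,-0.003,1,0.018,-0.021,0,0,-0.004,0,1]

```text
clock: 21.2
tool_pos: [0.5839, -0.1629, 0.0965]
eef_rot: [0.522, 0.485, -0.52, 0.47]
contact_force: [-9.7, 9.1, 6.6]
opening: 0.247
```

```bash
python3 -c "
from h import *
ck();t=snap('top');ck();snap('top');ck();snap('top');ck()"
```

```text
t 21.20 pos [ 0.5839 -0.1629  0.0965] th 2.297 r 54.5 Ftan -13.2 Frad -0.9 Fz 6.6 open 0.247 roterr [-0.011 -0.008 -0.006] q [ 0.44  0.89 -0.43  1.71  0.52  0.68 -0.35]
t 21.25 pos [ 0.5843 -0.1632  0.0966] th 2.305 r 54.5 Ftan -11.4 Frad -0.5 Fz 7.8 open 0.244 roterr [-0.011 -0.007 -0.006] q [ 0.44  0.89 -0.43  1.71  0.52  0.68 -0.35]
t 21.30 pos [ 0.5843 -0.1632  0.0966] th 2.305 r 54.6 Ftan -12.0 Frad -1.5 Fz 6.6 open 0.247 roterr [-0.011 -0.007 -0.006] q [ 0.44  0.89 -0.43  1.71  0.52  0.67 -0.35]
t 21.35 pos [ 0.5842 -0.1632  0.0965] th 2.304 r 54.5 Ftan -12.0 Frad -1.2 Fz 7.5 open 0.241 roterr [-0.011 -0.007 -0.006] q [ 0.44  0.89 -0.43  1.71  0.52  0.67 -0.35]
```

>>> send_rows:
  commands: [0,0,0,0,0,0,1,0,0,0,0,0,0,1,0,0,0,0,0,0,1]

```text
clock: 21.65
tool_pos: [0.5838, -0.1628, 0.0967]
eef_rot: [0.522, 0.485, -0.52, 0.471]
contact_force: [-0.8, 1.2, -1.6]
opening: 0.247
```

```bash
python3 -c "
from h import *
ck();t=snap('top');ck()"
```

```text
t 21.65 pos [ 0.5838 -0.1628  0.0967] th 2.293 r 54.5 Ftan -1.5 Frad 0.2 Fz -1.6 open 0.247 roterr [-0.011 -0.007 -0.007] q [ 0.44  0.89 -0.43  1.71  0.52  0.67 -0.35]
t 21.70 pos [ 0.5838 -0.1628  0.0967] th 2.294 r 54.5 Ftan -0.8 Frad -0.1 Fz -1.1 open 0.241 roterr [-0.011 -0.007 -0.007] q [ 0.44  0.89 -0.43  1.71  0.52  0.67 -0.35]
```

>>> send_rows:
  commands: [0,0,0,0,0,0,0.5,0,0,0,0,0,0,0.5,0,0,0,0,0,0,0.5,0,0,0.06,0,0,0,0.5,0,0,0.12,0,0,0,0.5,0,0,0.15,0,0,0,0.5,0,0,0.15,0,0,0,0.5,0,0,0.1,0,0,0,0.5,-0.04,-0.16,0,0,0,0,0.5,-0.04,-0.16,0,0,0,0,0.5,0,0,0,0,0,0,0.5,0,0,0,0,0,0,0.5]

```text
clock: 22.9
tool_pos: [0.5649, -0.2434, 0.259]
eef_rot: [0.524, 0.483, -0.517, 0.474]
contact_force: [-0.4, 0.1, -0.8]
opening: 0.502
```

```bash
python3 -c "
from h import *
ck();t=snap('top');s=snap('side')
cv2.imwrite('pics/z1.png',cv2.resize(t['image'][190:260,205:345],None,fx=5.7,fy=5.7,interpolation=cv2.INTER_NEAREST))
cv2.imwrite('pics/z2.png',cv2.resize(s['image'][145:265,220:380],None,fx=5,fy=5,interpolation=cv2.INTER_NEAREST))"
```

```text
t 22.90 pos [ 0.5649 -0.2434  0.259 ] th -2.115 r 48.1 Ftan 0.3 Frad -0.2 Fz -0.8 open 0.502 roterr [-0.01  -0.    -0.008] q [ 0.64  0.7  -0.55  1.56  0.39  1.01 -0.1 ]
```

View pics/z1.png

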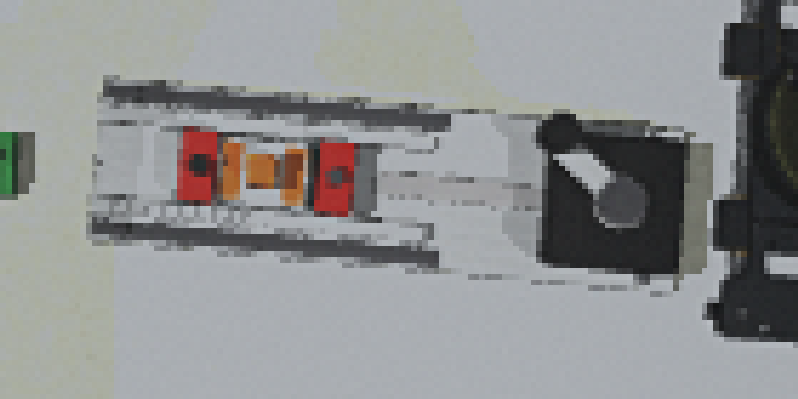

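View pics/z2.png

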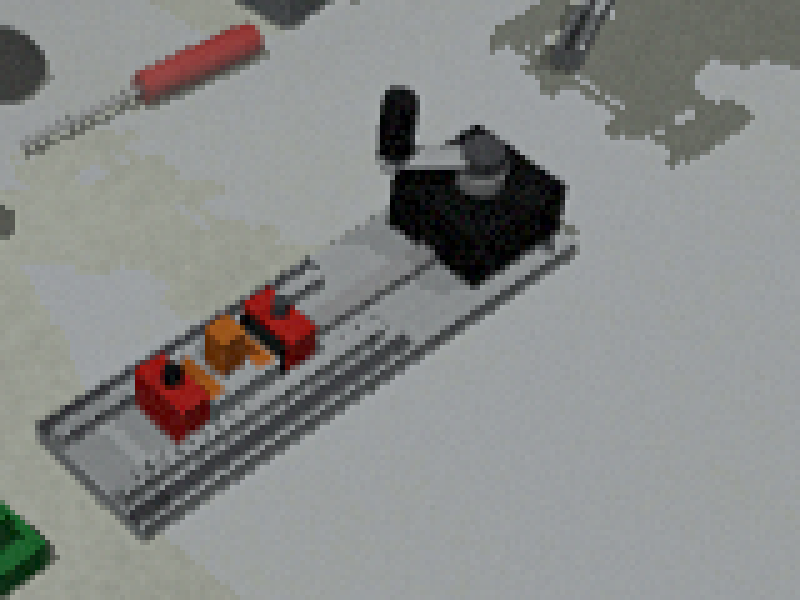

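```bash
python3 -c "
from h import *
t=snap('top');s=snap('side')
print(tri(t,(205+561/5.7,190+132/5.7),s,(220+399/5,145+92/5)))
ck();print(job.finish_job())"
```

```text
(array([ 0.5819, -0.1608,  0.1295]), np.float64(0.0003002358513500366))
t 23.10 pos [ 0.565 -0.242  0.258] th -2.130 r 46.9 Ftan 0.2 Frad 0.6 Fz 0.1 open 0.499 roterr [-0.01  -0.001 -0.01 ] q [ 0.64  0.7  -0.55  1.56  0.39  1.01 -0.1 ]
the job is handed in; nothing more can be done
None
```

I laid the orange carrier in the channel, clamped it against the stop by turning the crank, let go of the grip and handed the job in at 23 s. It gave no verdict.

- **Crank:** I held the grip the whole way and turned from about -0.9 to 8.6 rad, at roughly 1 to 1.6 rad/s, slower near the end.
- **Clamping force:** The crank stiffened near 8.5 rad and I went about 0.1 rad further. The force along the grip's circle rose from about 7.5 N to 12 N, which suggests about 32 N of clamping. The crank angle suggests 20 to 28 N. The two estimates disagree a little, but both are inside 15 to 50 N.
- **Last checks:**
  - The pictures show the carrier in the channel between jaw and stop, with no visible gap.
  - The grip stands within about 3 mm of where I let go, and the arm is clear with about zero contact force.
  - Green is unmoved in the last crops. I did not re-measure the other things on the bench, but the arm met no unexpected force near them.
- **Disagreements:**
  - The clamp closed about 0.3 to 0.5 rad later than I had estimated from the pictures, so I relied on the feel of the crank.
  - The two views put the channel's centre line up to 1 mm apart, on opposite sides of the line I used.
  - The radius I measured at the grip varied between 52.5 and 57 mm around the turn, against 55 mm given.

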